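# Load the setting pin into the fixture chuck

## Robot

A 6-joint arm with a two-finger parallel gripper is mounted at the origin on the work surface. World frame = base frame: x ahead of the robot, y to its left, z up, the work surface at z = 0. Lengths are in mm, angles in rad, forces in N, time in s.
With the tool pointing down it reaches from about 275 to 750 mm from the base axis. Payload 10.2 kg.
Tool frame: the origin (TCP) lies at the very end of the fingers, on their centre line; the grasp point (between the pads) lies 19 mm behind it (ctrl.tcp_to_grasp is the distance from the TCP to the grasp point, in mm); z points along the fingers, y is the direction in which the jaws open and shut (so a half turn about z gives the same grasp; the last joint's range is limited). The gripper opens to 85 mm and grips with 20 to 120 N. Pads are 22 mm wide; open, the fingers measure 114 mm over their backs; the gripper's body (76 mm by 85 mm) begins 54 mm behind the grasp point. The pads swing forward as they close: fully open they stand 13 mm farther back than shut.
Start: joints at [0.973, 0.313, 1.498, -0, 1.331, -0.223], TCP at [192.208, 488.556, 231.294] pointing down, gripper open.
Joint ranges: [-2.94, 2.94], [-0.97, 2.17], [0.19, 2.56], [-1.23, 4.37], [0.02, 3.11], [-2.88, 2.88]. Speed limits (rad/s): [2.39, 2.39, 3.01, 3.14, 3.14, 3.14].

## Interface

Orientations are given as a unit quaternion [w, x, y, z].
In Python, from rig import ctrl, cams, job gives the robot as it stands. The module is installed in compiled form; this text tells all that it offers.
- The arm moves only by the tool drive_tool, never from a script. Its arguments are lists of equal length, an entry for each row: "gripper": the opening, from 0 (shut) to 1 (fully open); "dp": the shift along the tool's x, y, z normalised to -1 to 1, where 1 is 0.2 m, a list of three; "twist": the turn about the tool's z normalised to -1 to 1, where 1 is 90 degrees. In form: {"gripper": [gripper, ...], "dp": [[tx, ty, tz], ...], "twist": [twist, ...]}. A call has 1 to 20 rows; each row is the pose to reach, as a shift and turn from the pose commanded when the call began, along the tool's axes at that moment; what a row does not reach only later rows make up. A row lasts 1/10 s, in which the tool goes at most 50 mm and 8.59 degrees, less where a joint would pass 70% of its speed; a pose out of reach is approached as far as the arm can. A call with a number of a shift or a turn outside -1 to 1 is refused whole. A call with a gripper value outside its range is refused whole. The fingers move at their own pace and stop on an object; "newtons" is the grip in N (left out, the last holds). Time passes only in rows, so rows that repeat a pose let the fingers close. It gives the time, the measured TCP pose, the force and the opening at its end, in the units of the state.
- ctrl.sense(): the state, without advancing time (a new reading comes with each control period).
- cams.capture(name): name is "scene" or "top" or "wrist"; returns a dict with "pixels" (384x512x3 uint8, red, green, blue), "camera_matrix" (3x3 intrinsics, pixels), "k1" (the pictures are not rectified: a ray, as slopes to the right and down, at radius r is drawn at 1 + k1 r^2 times it, then the intrinsics apply), "xyz" and "orientation" of the camera in the world; the wrist camera has in their place "hand_eye" (4x4, takes a point from camera to tool coordinates, whose origin is the TCP and whose axes are the flange's). Camera axes: x right, y down, z forward; pixel columns grow to the right and rows downward; lengths in mm; the calibration is good to about 2 mm. A picture is of the moment at which its call begins: read the wrist's pose just before it. There is no depth.
- job.finish_job(): hands the job in, once; it reports no verdict.
The state is a dict: "time_s": time; "joints": joint angles; "dq": joint speeds; "tau": joint torques, N m; "eef_pos": TCP position; "ee_rot": TCP orientation; "force": force on the tool from outside, world axes, zero at the start; "wrist_torque": the same for the moment, N m; "grip_width": opening from 0.0 (shut) to 1.0 (fully open).
Only numpy, scipy, OpenCV 4.12 (cv2) and the standard library are available. Lean on these libraries where they do the work, as an engineer would, in place of code of your own. Each camera call takes 0.05 s, during which the arm holds its last target.

## Task

Lift the setting pin level out of its cradle by the red ball, slacken your grip in the air so that the pin swings down point-first, grip it again, and lower it gently into the open chuck until its point stands on the chuck's floor. Let go, then swing the chuck's lever round counter-clockwise (seen from above) until the jaws are tight on the pin and hold it upright. Do not drop the pin, and leave the gear, the oil can and the dial indicator where they are.

Things in the scene. Friction and masses are not known exactly. Their poses are not given: they have to be found in the camera images.
- pin: steel setting pin, 18 mm round shank, 175 mm long overall, 0.27 to 0.37 kg, a red ball at one end, a taper to a flat 6 mm tip (last 13 mm) at the other. Origin on its axis 75 mm from the ball's centre, 85 mm from the tip, near the centre of mass; x axis from ball to tip. At the start it lies level in the cradle, axis 55 mm above the bench
- pin_ball (a point): centre of the red plastic ball, 30 mm in diameter, on the pin's end; the place to grip, from above, across the pin. Ball and pads give a little: squeezed hard (70 to 100 N, fingers 26 mm apart) the pin keeps its angle; slackened to about 10 N (fingers 29 mm apart) its weight pivots it about the ball until it hangs; at 30 mm it falls
- pin_tip (a point): end of the pin's point, 160 mm from the ball's centre
- cradle: plywood cradle fixed to the bench, base 125 x 70 x 10 mm, with two vee rests 60 mm high (25 mm behind and 50 mm ahead of its origin) that carry the shank along the cradle's x axis. Origin on the bench; the base ends 50 mm behind it; the ball overhangs freely 75 mm behind it, on the robot's side
- chuck: fixture chuck fixed to the bench: grey foot 136 mm across, blue body 104 mm across, 78 mm high, turning sleeve with a lever round it. Two steel vee jaws with flared tops slide along its x axis; open, they leave a diamond well 26 mm across flats (45 at the flared mouth), where the pin stands loosely, leaning a little until clamped. Origin on its axis at the bench, z up
- chuck_mouth (a point): on the chuck's axis level with the tops of the jaws, 85 mm above the bench
- chuck_floor (a point): on the chuck's axis on the floor of the well, 30 mm above the bench, where the pin's point stands
- sleeve (a joint): turn of the chuck's sleeve and lever in rad, counter-clockwise from above positive. Near 0 the jaws are open; each closes 5 mm per rad; they meet the pin at about 1.2 rad, where the lever stops hard (empty stop 1.4). Stiff (0.2 N m, about 2 N at the grip), stays where it is left
- lever_grip (a point): the upright black grip, 22 mm in diameter, at the end of the lever, 130 mm from the chuck's axis; the point lies on the grip's axis 85 mm above the bench; the grip spans 55 to 107 mm above the bench and the lever arm under it 38 to 50 mm
- gear: bystander: dark bevel gear lying flat, 104 mm across, 36 mm high; origin under its centre
- oil_can: bystander: green can, 60 mm across, 120 mm high; origin under its centre
- indicator: bystander: dial indicator on a magnetic base 50 x 60 x 55 mm with a post, 165 mm high overall, the dial 52 mm across, 62 mm to its +y side; origin under the base's centre
Mind the look-alikes: they are no part of the job. Several things have the shape of the pin; the one meant has the colours described above. Of the things that look like the cradle, take the one that is nearest to the robot's base at the start.

How it is judged (in metres and radians):
On the way, in this order (a step that is already met when the one before it is completed fails the run):
1. the pin is held in the air, clear of the cradle, still lying more level than upright (within 45 degrees of level) (contact force between the fingers and pin above 1 N and contact force between pin and cradle below 0.05 N and height (world z) of pin_ball above 0.08 m and angle between pin's own x axis and vertical below 2.356 rad), for 0.1 s.
2. the pin hangs point down from the fingers, within 20 degrees of plumb, touching nothing else (contact force between the fingers and pin above 1 N and contact force between pin and cradle below 0.05 N and contact force between pin and chuck below 0.05 N and height (world z) of pin_tip above 0.01 m and angle between pin's own x axis and vertical above 2.79 rad), for 0.2 s.
3. the pin stands in the open chuck, point on the floor, let go (contact force between the fingers and pin below 0.05 N and distance between pin_tip and chuck_floor below 0.015 m and angle between pin's own x axis and vertical above 2.6 rad and value of joint sleeve below 0.6 rad), for 0.2 s.
At the end, for the whole second after the job is handed in: The pin stands point down in the chuck, within 4.5 degrees of upright, its ball within 12 mm of the chuck's axis and its point within 8 mm of the centre of the well's floor, clamped by the jaws (sleeve turned past 1.0 rad, more than 5 N on the pin), at rest (value of joint sleeve above 1 rad and contact force between pin and chuck above 5 N and angle between pin's own x axis and vertical above 3.06 rad and horizontal distance between pin_ball and chuck below 0.012 m and distance between pin_tip and chuck_floor below 0.008 m and linear speed of pin below 0.02 m/s); the robot touches nothing.
It fails at once if a bystander is moved by more than 25 mm (distance of any of gear, oil_can, indicator from where it was at the start of the episode above 0.025 m).
It fails at once if the pin is dropped on the bench (height (world z) of pin_ball below 0.03 m).
It fails at once if the pin is dropped into the chuck from a height (let go over the chuck and falling faster than 0.5 m/s) (contact force between the fingers and pin below 0.05 N and horizontal distance between pin_tip and chuck below 0.05 m and linear speed of pin above 0.5 m/s).
It also fails if it takes over 70 s, if anything falls off the work surface, if the arm or the gripper's body presses on something with over 40 N, if the wrist force passes 120 N, or if a joint passes its speed limit or range.

## Working session

There is one attempt and no reset: what is moved stays moved. The work goes in short steps, Python scripts to look and compute and a tool call to move; the robot and the scene stay as the last step left them, time stands still between calls to the robot, and variables do not carry over. Pictures are saved under pics/ and viewed, and the job is handed in when it is done.

Besides the shell and the picture viewer there is one more tool, called as name(argument=value, ...) on one line, values as JSON. drive_tool: Moves the arm, as the interface text tells. Scaled input: -1 to 1 covers 0.2 m each way for a shift and 90 degrees each way for a turn. Its arguments: {"type":"object","properties":{"gripper":{"type":"array","items":{"type":"number"}},"dp":{"type":"array","items":{"type":"array","items":{"type":"number"}}},"twist":{"type":"array","items":{"type":"number"}},"newtons":{"type":"number"}},"required":["gripper","dp","twist"]}

```bash
mkdir -p pics; cat > h.py <<'E'
import numpy as np, cv2
from rig import ctrl, cams, job
from scipy.spatial.transform import Rotation as R
def rot(q): return R.from_quat([q[1],q[2],q[3],q[0]]).as_matrix()
def cap(name,fn=None):
    s=ctrl.sense(); c=cams.capture(name)
    if fn: cv2.imwrite('pics/'+fn,c['pixels'][:,:,::-1])
    if 'hand_eye' in c:
        H=np.array(c['hand_eye']); Rt=rot(s['ee_rot']); c['R']=Rt@H[:3,:3]; c['t']=Rt@H[:3,3]+np.array(s['eef_pos'])
    else:
        c['R']=rot(c['orientation']); c['t']=np.array(c['xyz'])
    return c
def ray(c,u,v):
    K=np.array(c['camera_matrix'],float)
    d=np.array([(u-K[0,2])/K[0,0],(v-K[1,2])/K[1,1]]); k=c['k1']; p=d.copy()
    for _ in range(30): p=d/(1+k*(p@p))
    r=c['R']@np.array([p[0],p[1],1.]); return c['t'],r/np.linalg.norm(r)
def plane(c,u,v,z):
    o,r=ray(c,u,v); return o+r*(z-o[2])/r[2]
def proj(c,P):
    q=c['R'].T@(np.array(P,float)-c['t']); p=q[:2]/q[2]; p=p*(1+c['k1']*(p@p)); K=np.array(c['camera_matrix'])
    return K[0,0]*p[0]+K[0,2],K[1,1]*p[1]+K[1,2]
def tri(c1,a,c2,b):
    o1,r1=ray(c1,*a);o2,r2=ray(c2,*b)
    A=np.stack([r1,-r2],1);s=np.linalg.lstsq(A,o2-o1,rcond=None)[0]
    p,q=o1+s[0]*r1,o2+s[1]*r2
    return (p+q)/2,np.linalg.norm(p-q)
E
python3 - <<'E'
from h import *
for n in ['scene','top','wrist']:
    c=cap(n,n+'0.png'); print(n,c['t'],c['R'].round(3).tolist(),c['camera_matrix'],c['k1'])
print(ctrl.sense(),ctrl.tcp_to_grasp)
E
```

```text
scene [1370.83691811  106.53899325  868.92080268] [[-0.189, 0.683, -0.705], [0.982, 0.145, -0.122], [0.019, -0.715, -0.699]] [[468.43315601   0.         254.45632369]
 [  0.         468.43315601 196.39620385]
 [  0.           0.           1.        ]] -0.08658250427995157
top [461.3260224  -25.50368878 841.9037329 ] [[0.03, -0.99, 0.139], [-1.0, -0.031, -0.006], [0.01, -0.139, -0.99]] [[349.76637273   0.         260.37042324]
 [  0.         349.76637273 191.31958734]
 [  0.           0.           1.        ]] -0.10499255244035328
wrist [121.23440539 517.43977179 373.74881295] [[0.366, 0.889, 0.276], [0.931, -0.349, -0.109], [-0.001, 0.297, -0.955]] [[274.15777574   0.         254.17162138]
 [  0.         274.15777574 189.92824742]
 [  0.           0.           1.        ]] 0.008594188395329634
{'time_s': 0.15, 'joints': array([ 9.72612921e-01,  3.13311444e-01,  1.49823558e+00, -1.36649819e-05,
        1.33101722e+00, -2.23456542e-01]), 'dq': array([-0.00024457, -0.00131011, -0.00041965, -0.00053918,  0.000397  ,
        0.00093513]), 'tau': array([ 1.60103322e-03, -4.12370360e+01, -2.59795046e+01, -1.59229639e-04,
        3.23291795e-03,  6.15715385e-05]), 'eef_pos': array([192.09223487, 488.39160986, 230.88183459]), 'ee_rot': array([-1.87924851e-04,  1.86267501e-01,  9.82498948e-01, -4.48026839e-04]), 'force': array([-0.08098607,  1.51207259,  0.10951281]), 'wrist_torque': array([ 0.01985895, -0.04712566,  0.0338036 ]), 'grip_width': 0.9994305360065219} 18.700000000000003
```

View pics/scene0.png

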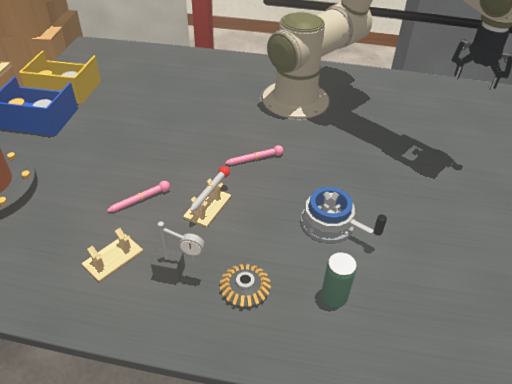

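View pics/top0.png

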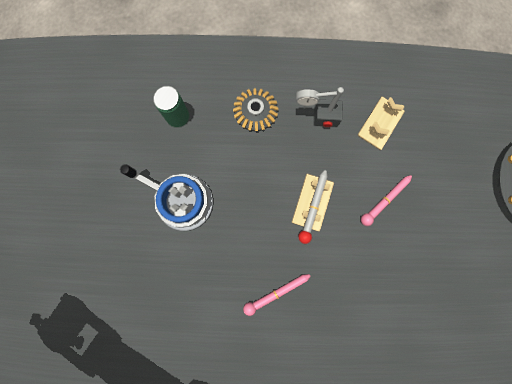

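View pics/wrist0.png

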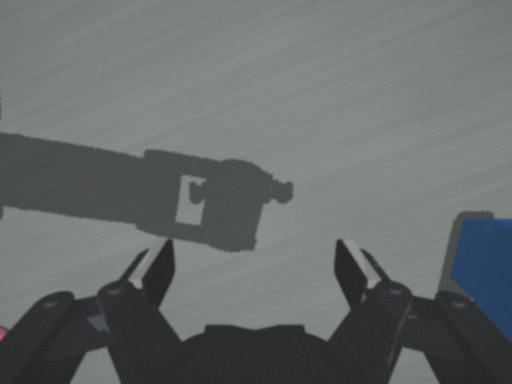

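The scene view shows the grey pin with a red ball at (225,171), lying in a cradle. Its look-alikes are two pink pins, at (165,187)–(110,208) and (279,151)–(230,161), and an empty cradle at (112,257). In the top view the red ball is at (305,238), the pink balls are at (368,219) and (250,309), the chuck is at (182,200) and the lever grip is at (127,171). The pin meant has the grey shank and red ball, and its cradle is also the nearer one to the base (lower in the top view). I'll confirm that with a crop and take measurements.

```bash
python3 - <<'E'
from h import *
s=cap('scene');t=cap('top')
def red(c,box):
    p=c['pixels'].astype(int);m=((p[...,0]>150)&(p[...,1]<60)&(p[...,2]<60)).astype(np.uint8)
    m2=np.zeros_like(m);x0,y0,x1,y1=box;m2[y0:y1,x0:x1]=m[y0:y1,x0:x1]
    ys,xs=np.nonzero(m2);(x,y),r=cv2.minEnclosingCircle(np.stack([xs,ys],1).astype(np.float32))
    return x,y,r,len(xs)
a=red(s,(205,155,245,190));b=red(t,(290,225,320,250));print(a,b)
print('ball tri',tri(s,a[:2],t,b[:2]),'plane',plane(t,b[0],b[1],55),plane(s,a[0],a[1],55))
S=4
crop=t['pixels'][155:255,280:400][:,:,::-1];cv2.imwrite('pics/c1.png',cv2.resize(crop,None,fx=5,fy=5,interpolation=cv2.INTER_CUBIC))
crop=t['pixels'][145:245,105:225][:,:,::-1];cv2.imwrite('pics/c2.png',cv2.resize(crop,None,fx=5,fy=5,interpolation=cv2.INTER_CUBIC))
crop=s['pixels'][175:250,290:400][:,:,::-1];cv2.imwrite('pics/c3.png',cv2.resize(crop,None,fx=6,fy=6,interpolation=cv2.INTER_CUBIC))
E
```

```text
(0.0, 0.0, 0.0, 0) (304.8125, 236.875, 6.1888628005981445, 91)
ball tri (array([ 600.34646874, -243.54883172,  563.01091036]), np.float64(447.3919571857184)) plane [ 471.96164879 -132.62771613   55.        ] [ -476.39416851 -1424.06803009    55.        ]
```

View pics/c1.png

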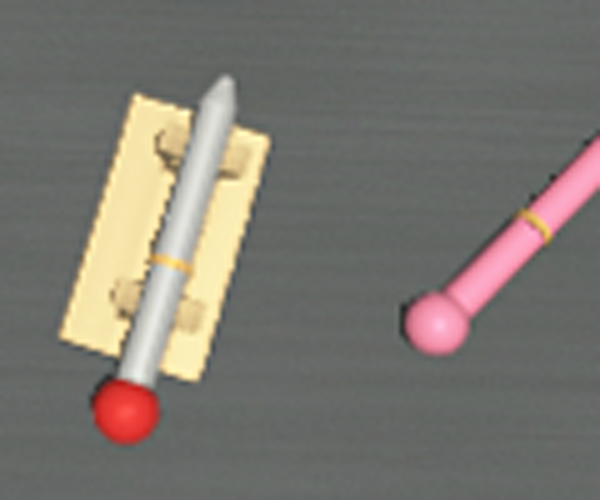

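View pics/c2.png

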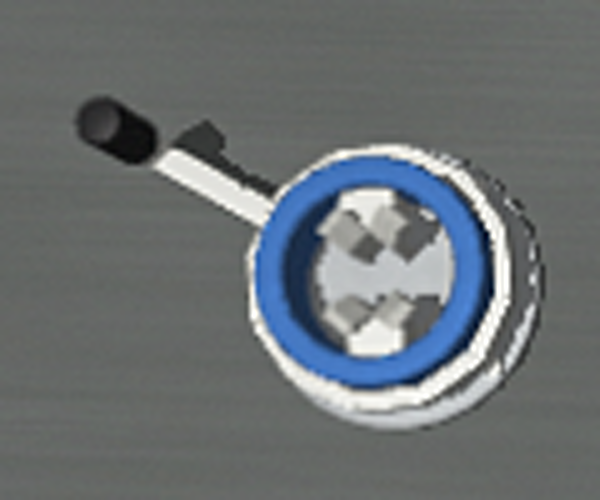

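View pics/c3.png

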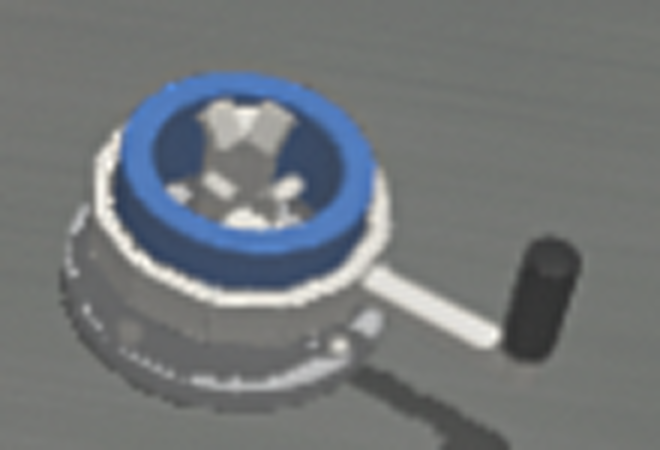

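The crop confirms the pin: a grey shank with a red ball, resting on the cradle near the robot. The lever points to the upper left in the top view. Next I'll measure the pin, chuck and grip.

```bash
python3 - <<'E'
from h import *
s=cap('scene');t=cap('top')
p=s['pixels'][155:190,205:245].astype(int);m=((p[...,0]>110)&(p[...,0]-p[...,1]>70)&(p[...,1]<75)&(p[...,2]<75))
ys,xs=np.nonzero(m);(x,y),r=cv2.minEnclosingCircle(np.stack([xs,ys],1).astype(np.float32));a=(x+205,y+155);print(a,r,len(xs))
b=(304.8,236.9)
B,e=tri(s,a,t,b);print('ball tri',B,e,'planes',plane(t,*b,55),plane(s,*a,55))
tip=plane(t,325.6,170.6,55);ball=plane(t,*b,55);print('tip',tip,'len',np.linalg.norm(tip-ball),'yaw',np.degrees(np.arctan2(*(tip-ball)[[1,0]])))
# shank axis by colour in the top view
p=t['pixels'][155:255,280:345].astype(int);m=((abs(p[...,0]-p[...,2])<22)&(p.min(2)>125)).astype(np.uint8)
n,l,st,ce=cv2.connectedComponentsWithStats(m);i=1+np.argmax(st[1:,4]);ys,xs=np.nonzero(l==i)
W=np.array([plane(t,x+280,y+155,58)[:2] for x,y in zip(xs,ys)]);vx,vy,x0,y0=cv2.fitLine(W.astype(np.float32),cv2.DIST_L2,0,.01,.01).ravel();print('shank yaw',np.degrees(np.arctan2(vy,vx)),len(xs),x0,y0)
# blue ring
for nm,c,box in(('top',t,(140,160,225,245)),('scene',s,(295,180,365,240))):
    x0,y0,x1,y1=box;h=cv2.cvtColor(c['pixels'][y0:y1,x0:x1],cv2.COLOR_RGB2HSV)
    m=((h[...,0]>100)&(h[...,0]<125)&(h[...,1]>120)&(h[...,2]>(150 if nm=='scene' else 130))).astype(np.uint8)
    cs,_=cv2.findContours(m,cv2.RETR_EXTERNAL,cv2.CHAIN_APPROX_NONE);k=max(cs,key=cv2.contourArea)[:,0]
    W=np.array([plane(c,x+x0,y+y0,78)[:2] for x,y in k])
    A=np.c_[2*W,np.ones(len(W))];q=np.linalg.lstsq(A,(W**2).sum(1),rcond=None)[0];rr=np.sqrt(q[2]+q[0]**2+q[1]**2)
    print(nm,'ring',q[:2],rr,(np.hypot(*(W-q[:2]).T)-rr).std(), cv2.minEnclosingCircle(W.astype(np.float32)))
g=(125.2,169.4);gs=(382.8,217.8)
print('grip',plane(t,*g,107),plane(s,*gs,107),tri(s,gs,t,g))
E
```

```text
(223.93478202819824, 171.32608604431152) 5.109952926635742 35
ball tri [ 471.87037272 -132.40070371   53.75496073] 0.7386699423799891 planes [ 471.90513274 -132.60044809   55.        ] [ 473.247716   -131.65931493   55.        ]
tip [ 624.81927472 -178.80002056   55.        ] len 159.7408379706633 yaw -16.811012275115612
shank yaw -16.701458 250 582.348 -163.82474
top ring [546.71201941 150.78824534] 49.67739901361226 0.6514738915456031 ((546.72216796875, 150.94223022460938), 51.04197311401367)
scene ring [550.47179157 151.88124504] 49.257580671484945 0.859584332921723 ((550.412353515625, 152.0979766845703), 50.75090789794922)
grip [603.43921364 264.76394331 107.        ] [609.2181471  269.98785968 107.        ] (array([604.40658986, 269.20112853, 101.21430192]), np.float64(4.044550249204543))
```

```bash
cat >> h.py <<'E'
def go(P,yaw_y=None):
    s=ctrl.sense();Rt=rot(s['ee_rot']);d=Rt.T@(np.array(P,float)-np.array(s['eef_pos']))
    print('dp',(d/200).round(4),'mm',d.round(1),'now',np.round(s['eef_pos'],1),'t',s['time_s'],'tilt',Rt[:,2].round(4))
    y=np.degrees(np.arctan2(Rt[1,1],Rt[0,1]));print('y axis yaw',y)
    if yaw_y is not None:
        e=(yaw_y-y+90)%180-90;print('twist',-e/90)
E
python3 - <<'E'
from h import *
go([472,-132.4,160],73.25)
E
```

```text
dp [-2.4385 -2.3767  0.3564] mm [-487.7 -475.3   71.3] now [192.2 488.5 231.2] t 0.35 tilt [-1.e-04 -3.e-04 -1.e+00]
y axis yaw 68.5262312177414
twist -0.05248631980287336
```

drive_tool(gripper=[0.7,0.7,0.7,0.7,0.7,0.7], dp=[[-0.8,-0.8,0],[-0.8,-0.8,0],[-0.8,-0.8,0],[-0.8,-0.8,0],[-0.8,-0.8,0],[-0.8,-0.8,0]], twist=[0,0,0,0,0,0], newtons=90)

```text
time_s: 0.95
eef_pos: [283.5, 279.0, 231.5]
ee_rot: [0.0, 0.188, 0.982, -0.0]
force: [0.2, -0.3, -0.2]
grip_width: 0.702
```

drive_tool(gripper=[0.7,0.7,0.7,0.7,0.7,0.7], dp=[[-0.8,-0.8,0],[-0.8,-0.8,0],[-0.8,-0.8,0],[-0.8,-0.8,0],[-0.8,-0.8,0],[-0.8,-0.8,0]], twist=[0,0,0,0,0,0])

```text
time_s: 1.55
eef_pos: [374.0, 71.9, 231.3]
ee_rot: [0.0, 0.188, 0.982, -0.0]
force: [-0.9, -0.3, 0.6]
grip_width: 0.698
```

```bash
python3 - <<'E'
from h import *
go([472,-132.4,160],73.25)
E
```

```text
dp [-0.8327 -0.7678  0.3568] mm [-166.5 -153.6   71.4] now [374.   71.9 231.3] t 1.55 tilt [ 2.e-04 -2.e-04 -1.e+00]
y axis yaw 68.3116053599286
twist -0.05487105155634882
```

drive_tool(gripper=[0.7,0.7,0.7,0.7,0.7,0.7,0.7,0.7], dp=[[-0.833,-0.768,0.2],[-0.833,-0.768,0.2],[-0.833,-0.768,0.2],[-0.833,-0.768,0.2],[-0.833,-0.768,0.355],[-0.833,-0.768,0.355],[-0.833,-0.768,0.355],[-0.833,-0.768,0.355]], twist=[-0.055,-0.055,-0.055,-0.055,-0.055,-0.055,-0.055,-0.055])

```text
time_s: 2.35
eef_pos: [472.1, -128.9, 161.4]
ee_rot: [0.001, 0.143, 0.99, -0.0]
force: [-0.5, 0.2, 0.0]
grip_width: 0.699
```

```bash
python3 - <<'E'
from h import *
c=cap('wrist','w1.png');go([472,-132.4,36],73.25)
print(proj(c,[472,-132.4,55]),c['t'])
h=c['pixels'].astype(int);m=(h[...,0]>130)&(h[...,1]<60)&(h[...,2]<60)
ys,xs=np.nonzero(m);k=cv2.minEnclosingCircle(np.stack([xs,ys],1).astype(np.float32));print(k,plane(c,*k[0],55))
E
```

```text
dp [-0.0032 -0.0161  0.6278] mm [ -0.6  -3.2 125.6] now [ 472.1 -129.   161.5] t 2.4 tilt [ 1.9e-03 -8.0e-04 -1.0e+00]
y axis yaw 73.57959971812512
twist 0.003662219090279153
(np.float64(249.42904420267305), np.float64(189.69794814725148)) [ 398.7279909  -106.19560677  304.18038977]
((250.1999969482422, 190.5), 15.208324432373047) [ 472.97420758 -131.9250804    55.        ]
```

View pics/w1.png

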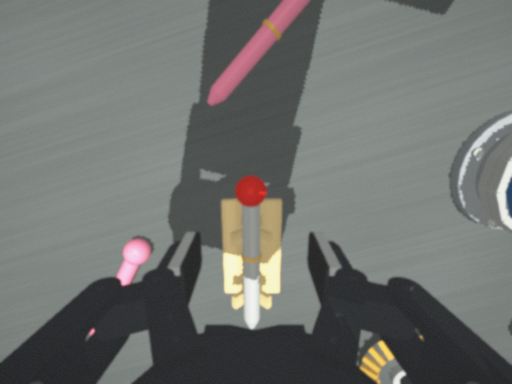

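The wrist view puts the ball at (250,190). Its ray meets z=55 at (473,-132), which agrees with the other two cameras. I'll let the arm settle, then descend.

drive_tool(gripper=[0.7,0.7], dp=[[0,0,0],[0,0,0]], twist=[0,0])

```text
time_s: 2.6
eef_pos: [471.8, -129.8, 161.1]
ee_rot: [0.001, 0.143, 0.99, -0.0]
force: [-0.7, 0.5, -0.0]
grip_width: 0.697
```

```bash
python3 - <<'E'
from h import *
go([472.3,-132.3,36],73.25)
E
```

```text
dp [-0.0049 -0.0113  0.6254] mm [ -1.   -2.3 125.1] now [ 471.8 -129.8  161.1] t 2.6 tilt [ 1.3e-03 -7.0e-04 -1.0e+00]
y axis yaw 73.52673574622553
twist 0.0030748416247280692
```

drive_tool(gripper=[0.7,0.7,0.7,0.7,0.7,0.7,0.7,0.7], dp=[[0,0,0.2],[0,0,0.4],[0,0,0.55],[0,0,0.625],[0,0,0.625],[0,0,0.625],[0,0,0.625],[0,0,0.625]], twist=[0,0,0,0,0,0,0,0])

```text
time_s: 3.4
eef_pos: [472.2, -130.5, 36.4]
ee_rot: [0.001, 0.144, 0.99, -0.0]
force: [-0.6, 0.0, 0.2]
grip_width: 0.7
```

```bash
python3 - <<'E'
from h import *
go([472.3,-132.3,36],73.25)
E
```

```text
dp [-0.003  -0.0082  0.0018] mm [-0.6 -1.6  0.4] now [ 472.2 -130.5   36.4] t 3.4 tilt [ 0.0018 -0.001  -1.    ]
y axis yaw 73.48136433729984
twist 0.0025707148588870786
```

drive_tool(gripper=[0.7,0.7,0.45,0.4,0.35,0.3,0.25,0.25,0.25,0.25,0.25], dp=[[-0.003,-0.008,0.01],[-0.003,-0.008,0.01],[-0.003,-0.008,0.01],[-0.003,-0.008,0.01],[-0.003,-0.008,0.01],[-0.003,-0.008,0.01],[-0.003,-0.008,0.01],[-0.003,-0.008,0.01],[-0.003,-0.008,0.01],[-0.003,-0.008,0.01],[-0.003,-0.008,0.01]], twist=[0,0,0,0,0,0,0,0,0,0,0], newtons=90)

```text
time_s: 4.5
eef_pos: [471.7, -132.2, 33.3]
ee_rot: [-0.0, 0.144, 0.99, -0.0]
force: [-3.6, -3.3, 3.2]
grip_width: 0.306
```

```bash
python3 - <<'E'
from h import *
c=cap('wrist','w2.png');go([472.3,-132.3,36],73.25)
E
```

```text
dp [-0.003   0.0003 -0.0134] mm [-0.6  0.1 -2.7] now [ 471.7 -132.2   33.3] t 4.55 tilt [-1.e-04 -2.e-04 -1.e+00]
y axis yaw 73.4663686665261
twist 0.0024040962947343776
```

View pics/w2.png

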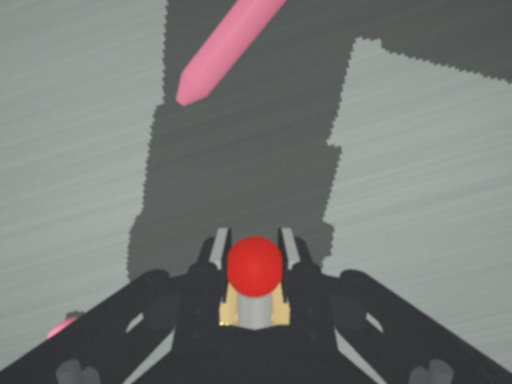

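The opening reads 0.306, which is 26 mm, so the squeeze is firm. The wrist view shows the ball at (255,267), centred between the pads. Next I lift, gently at first.

drive_tool(gripper=[0.25,0.25,0.25,0.25,0.25,0.25,0.25,0.25,0.25,0.25,0.25,0.25,0.25,0.25], dp=[[0,0,-0.03],[0,0,-0.08],[0,0,-0.15],[0,0,-0.25],[0,0,-0.35],[0,0,-0.45],[0,0,-0.55],[0,0,-0.65],[0,0,-0.75],[0,0,-0.85],[0,0,-0.95],[0,0,-1],[0,0,-1],[0,0,-1]], twist=[0,0,0,0,0,0,0,0,0,0,0,0,0,0])

```text
time_s: 5.95
eef_pos: [471.4, -131.7, 232.5]
ee_rot: [-0.001, 0.144, 0.99, 0.0]
force: [0.0, -0.0, -3.3]
grip_width: 0.309
```

```bash
python3 - <<'E'
from h import *
c=cap('wrist','w3.png');c=cap('scene','s3.png');print(ctrl.sense()['grip_width'],ctrl.sense()['eef_pos'])
cv2.imwrite('pics/s3c.png',cv2.resize(c['pixels'][60:260,130:330][:,:,::-1],None,fx=3,fy=3))
E
```

```text
0.3106838040796835 [ 471.34618197 -131.7176658   232.24019141]
```

View pics/s3c.png

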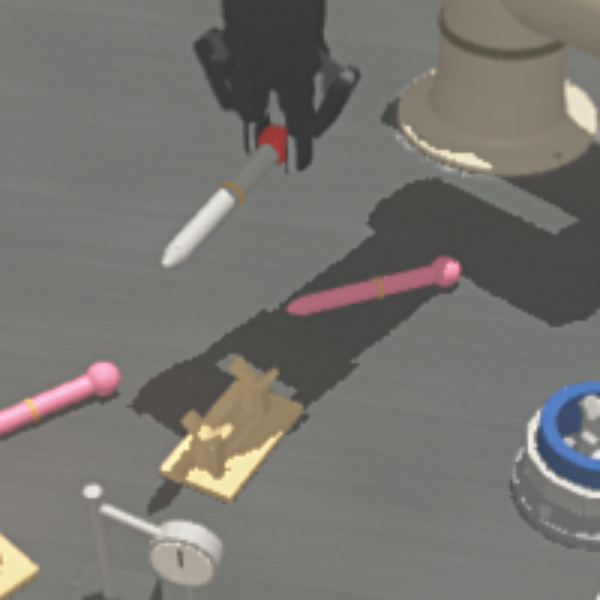

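The pin is held level and clear of the cradle. Now I slacken in small steps.

drive_tool(gripper=[0.25,0.25,0.25,0.32,0.32,0.33,0.33,0.335,0.335,0.335,0.335], dp=[[0,0,-0.1],[0,0,-0.15],[0,0,-0.15],[0,0,-0.15],[0,0,-0.15],[0,0,-0.15],[0,0,-0.15],[0,0,-0.15],[0,0,-0.15],[0,0,-0.15],[0,0,-0.15]], twist=[0,0,0,0,0,0,0,0,0,0,0])

```text
time_s: 7.15
eef_pos: [472.0, -132.1, 263.4]
ee_rot: [0.0, 0.144, 0.99, -0.0]
force: [0.1, -0.3, -3.3]
grip_width: 0.337
```

```bash
cat > look.py <<'E'
from h import *
import sys
n=sys.argv[1]
c=cap('scene');s=ctrl.sense();print(s['grip_width'],s['eef_pos'],s['force'],s['time_s'])
cv2.imwrite('pics/%s.png'%n,cv2.resize(c['pixels'][30:230,130:330][:,:,::-1],None,fx=3,fy=3))
E
python3 look.py s4
```

```text
0.3316548155744636 [ 471.95762942 -132.08991246  263.40791262] [ 1.25402128 -0.00778236 -2.92071228] 7.2
```

View pics/s4.png

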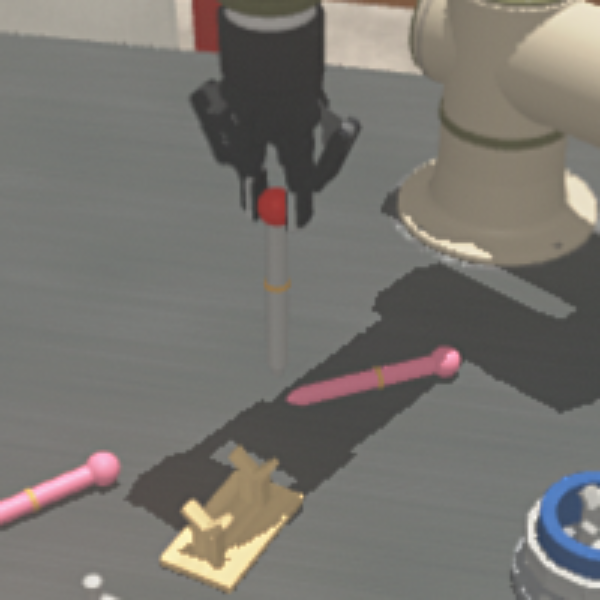

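The pin already hangs nearly plumb. I'll let it settle briefly, grip it again, then check plumb.

drive_tool(gripper=[0.335,0.335,0.335,0.335,0.335,0.335,0.335,0.335,0.25,0.25,0.25,0.25,0.25], dp=[[0,0,0],[0,0,0],[0,0,0],[0,0,0],[0,0,0],[0,0,0],[0,0,0],[0,0,0],[0,0,0],[0,0,0],[0,0,0],[0,0,0],[0,0,0]], twist=[0,0,0,0,0,0,0,0,0,0,0,0,0])

```text
time_s: 8.5
eef_pos: [471.8, -132.0, 263.3]
ee_rot: [0.0, 0.144, 0.99, -0.0]
force: [0.4, -0.2, -3.6]
grip_width: 0.305
```

```bash
python3 look.py s5; python3 - <<'E'
from h import *
c=cap('top','t5.png')
cv2.imwrite('pics/t5c.png',cv2.resize(c['pixels'][150:300,230:380][:,:,::-1],None,fx=4,fy=4))
s=ctrl.sense();print(proj(c,[472,-132,282]),proj(c,[472,-132,122]))
E
```

```text
0.3030595907465871 [ 471.77286541 -132.0146386   263.30442427] [ 0.25030669 -0.30218556 -3.35943825] 8.55
(np.float64(323.6678048762538), np.float64(235.41289888313912)) (np.float64(308.9385036415227), np.float64(236.52228978568903))
```

View pics/s5.png

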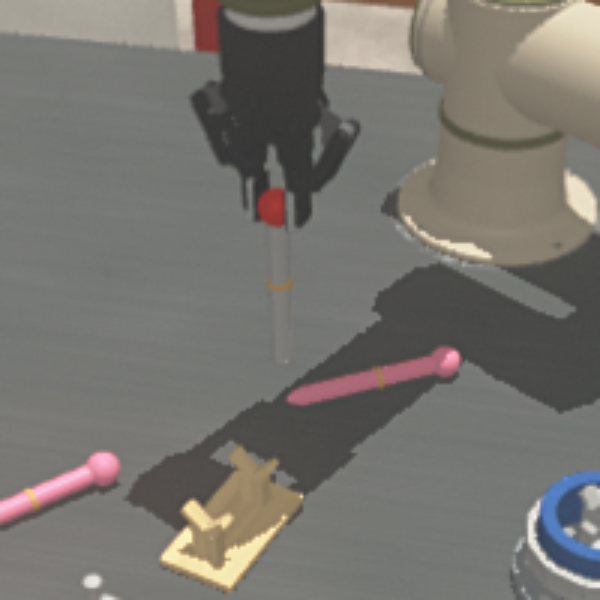

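View pics/t5c.png

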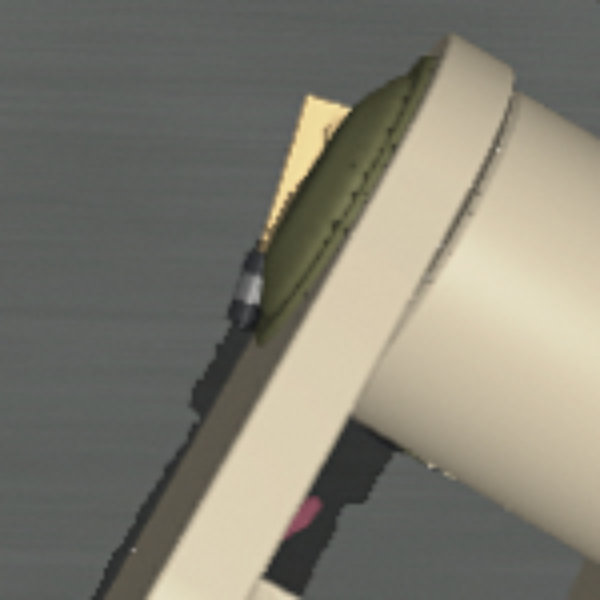

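```bash
python3 - <<'E'
from h import *
c=cap('scene')
B,_=np.array([472,-132,282.]),0
u=np.array([np.cos(np.radians(-16.6)),np.sin(np.radians(-16.6)),0])
print('ball',proj(c,B),'meas',130+274/3,30+207/3)
for a in (-25,-20,-15,-10,-5,0,5,10):
    print(a,proj(c,B+160*(np.sin(np.radians(a))*u+np.array([0,0,-np.cos(np.radians(a))]))))
E
```

```text
ball (np.float64(221.45014848441218), np.float64(96.76900431882392)) meas 221.33333333333331 99.0
-25 (np.float64(236.1982061686548), np.float64(132.28294162349724))
-20 (np.float64(233.79276350463104), np.float64(136.55550800052882))
-15 (np.float64(231.28293181689088), np.float64(140.59627324167465))
-10 (np.float64(228.6801094547955), np.float64(144.38093822947687))
-5 (np.float64(225.9963693055257), np.float64(147.88511512969663))
0 (np.float64(223.24453854583973), np.float64(151.08434937611545))
5 (np.float64(220.43827903848216), np.float64(153.95417589598833))
10 (np.float64(217.59216567329642), np.float64(156.47021458138198))
```

The tip reads about -2 to -3° from plumb, which is well inside 20°. Next I carry it slowly to above the chuck.

```bash
python3 - <<'E'
from h import *
go([549,151,263])
E
```

```text
dp [3.2100e-02 1.4664e+00 1.3000e-03] mm [  6.4 293.3   0.3] now [ 471.8 -132.   263.3] t 8.65 tilt [-1.e-04  0.e+00 -1.e+00]
y axis yaw 73.47988588973257
```

drive_tool(gripper=[0.25,0.25,0.25,0.25,0.25,0.25,0.25,0.25,0.25,0.25], dp=[[0,0.04,0],[0,0.12,0],[0,0.22,0],[0,0.32,0],[0,0.42,0],[0,0.52,0],[0,0.62,0],[0,0.7,0],[0,0.75,0],[0,0.75,0]], twist=[0,0,0,0,0,0,0,0,0,0])

```text
time_s: 9.65
eef_pos: [514.5, 12.9, 263.2]
ee_rot: [-0.0, 0.143, 0.99, 0.0]
force: [-0.3, -0.7, -3.6]
grip_width: 0.306
```

drive_tool(gripper=[0.25,0.25,0.25,0.25,0.25,0.25,0.25,0.25,0.25,0.25,0.25], dp=[[0,0.04,0],[0,0.12,0],[0.03,0.22,0],[0.03,0.32,0],[0.03,0.42,0],[0.03,0.52,0],[0.03,0.62,0],[0.03,0.68,0],[0.03,0.716,0],[0.03,0.716,0],[0.03,0.716,0]], twist=[0,0,0,0,0,0,0,0,0,0,0])

```text
time_s: 10.75
eef_pos: [549.4, 150.2, 263.2]
ee_rot: [-0.0, 0.144, 0.99, -0.0]
force: [0.9, -0.2, -2.6]
grip_width: 0.308
```

```bash
cat > look2.py <<'E'
from h import *
import sys
n=sys.argv[1]
s=ctrl.sense();print(s['grip_width'],s['eef_pos'],s['force'],s['time_s'])
c=cap('scene')
cv2.imwrite('pics/%s_s.png'%n,cv2.resize(c['pixels'][90:240,270:420][:,:,::-1],None,fx=4,fy=4,interpolation=cv2.INTER_CUBIC))
c=cap('wrist','%s_w.png'%n)
c=cap('top')
cv2.imwrite('pics/%s_t.png'%n,cv2.resize(c['pixels'][120:270,90:240][:,:,::-1],None,fx=4,fy=4,interpolation=cv2.INTER_CUBIC))
E
python3 look2.py a
```

```text
0.3083513789140443 [549.3575051  150.20495725 263.2448131 ] [ 0.89653513 -0.21326547 -2.63611208] 10.75
```

View pics/a_s.png

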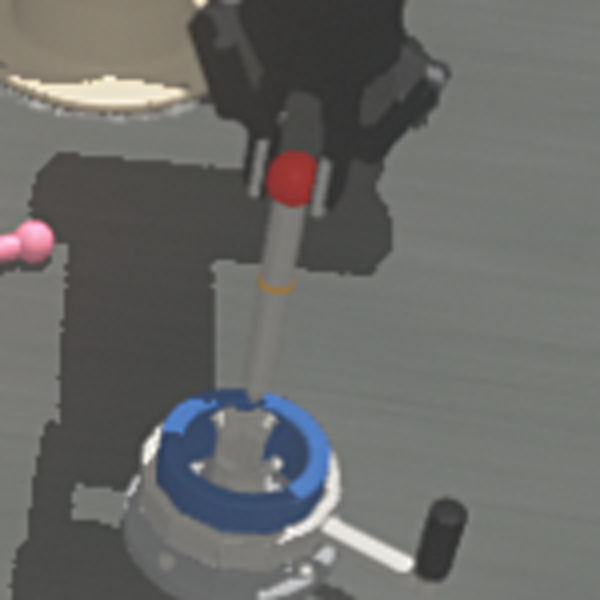

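View pics/a_w.png

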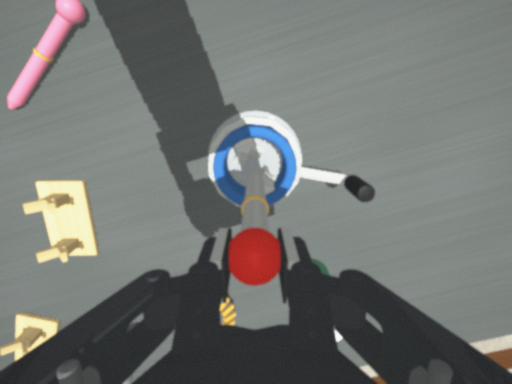

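View pics/a_t.png

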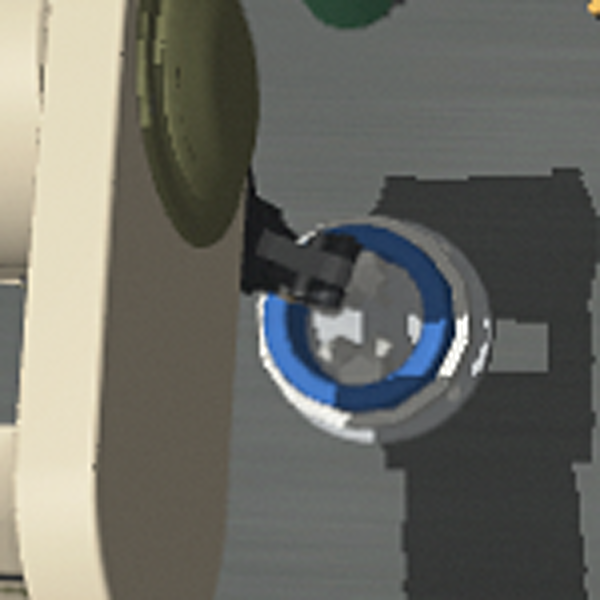

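```bash
python3 - <<'E'
from h import *
c=cap('scene');w=cap('wrist')
s=ctrl.sense();P=np.array(s['eef_pos']);print(P)
for z in (15,18.7,21.7):
    B=P+[0,0,z];print('ball',z,proj(c,B),proj(w,B))
print('meas s (343.25,134.5) w (255,256); tip s (334.25,189.5)')
u=np.array([np.cos(np.radians(-16.6)),np.sin(np.radians(-16.6)),0]);B=P+[0,0,19]
for a in (-15,-10,-5,0,5,10):
    T=B+160*(np.sin(np.radians(a))*u+np.array([0,0,-np.cos(np.radians(a))])); print(a,proj(c,T),proj(w,T),T)
h=cv2.cvtColor(w['pixels'],cv2.COLOR_RGB2HSV)[100:230,190:330]
m=((h[...,0]>100)&(h[...,0]<125)&(h[...,1]>120)).astype(np.uint8)
cs,_=cv2.findContours(m,cv2.RETR_EXTERNAL,cv2.CHAIN_APPROX_NONE);k=np.concatenate(cs)[:,0]
k=cv2.convexHull(k)[:,0]
W=np.array([plane(w,x+190,y+100,78)[:2] for x,y in k]);print('wrist ring',cv2.minEnclosingCircle(W.astype(np.float32)))
cv2.imwrite('pics/wc.png',cv2.resize(w['pixels'][90:300,180:390][:,:,::-1],None,fx=3,fy=3,interpolation=cv2.INTER_CUBIC))
E
```

```text
[549.39537877 150.35823018 263.3903504 ]
ball 15 (np.float64(342.66936469372246), np.float64(133.71054727729944)) (np.float64(252.3171519074673), np.float64(256.2411516602391))
ball 18.7 (np.float64(342.92702673805275), np.float64(132.29735294064255)) (np.float64(252.27221169450917), np.float64(260.0356216036697))
ball 21.7 (np.float64(343.1367928184148), np.float64(131.14632826965556)) (np.float64(252.23408168491838), np.float64(263.25484901551624))
meas s (343.25,134.5) w (255,256); tip s (334.25,189.5)
-15 (np.float64(339.16933038462486), np.float64(175.37490135091727)) (np.float64(253.21636260732578), np.float64(141.05989103733447)) [509.71023739 162.18888465 127.8422182 ]
-10 (np.float64(337.0251089320967), np.float64(179.6664732459929)) (np.float64(253.22370543689408), np.float64(153.9872168508133)) [522.76962378 158.29571248 124.82110992]
-5 (np.float64(334.89170869736273), np.float64(183.69254958593737)) (np.float64(253.22714596505435), np.float64(166.73391617274856)) [536.03164825 154.34213128 122.99919871]
0 (np.float64(332.7806781556507), np.float64(187.4265528319674)) (np.float64(253.22693038887851), np.float64(179.3612851668889)) [549.39537877 150.35823018 122.3903504 ]
5 (np.float64(330.704075553792), np.float64(190.8415272337016)) (np.float64(253.22323119161464), np.float64(191.92790897636684)) [562.75910929 146.37432908 122.99919871]
10 (np.float64(328.6744999143275), np.float64(193.91019603065243)) (np.float64(253.21615524409398), np.float64(204.49087531565436)) [576.02113376 142.42074788 124.82110992]
wrist ring ((546.6954956054688, 152.6656036376953), 50.891536712646484)
```

View pics/wc.png

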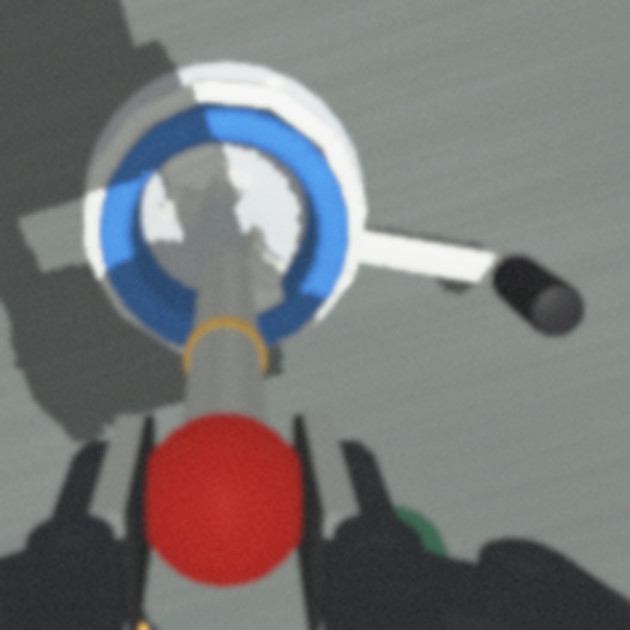

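The scene view has the ball at (343,134.5) and the tip at (334,189.5), so the ball sits about 15 mm above the TCP and the pin leans about -3°. The tip is about 8 mm back from the ball. The three ring measurements average about (547.5, 151.8). I'll shift 4 mm forward and lower to just above the floor.

drive_tool(gripper=[0.25,0.25,0.25,0.25,0.25,0.25,0.25,0.25,0.25,0.25,0.25,0.25,0.25], dp=[[-0.02,0.005,0],[-0.02,0.005,0],[-0.02,0.005,0.05],[-0.02,0.005,0.1],[-0.02,0.005,0.15],[-0.02,0.005,0.2],[-0.02,0.005,0.25],[-0.02,0.005,0.29],[-0.02,0.005,0.32],[-0.02,0.005,0.35],[-0.02,0.005,0.37],[-0.02,0.005,0.37],[-0.02,0.005,0.37]], twist=[0,0,0,0,0,0,0,0,0,0,0,0,0])

```text
time_s: 12.3
eef_pos: [553.6, 150.6, 189.5]
ee_rot: [0.0, 0.144, 0.99, 0.0]
force: [0.1, -0.2, -2.9]
grip_width: 0.31
```

```bash
python3 look2.py b
```

```text
0.310348523047356 [553.64377323 150.63623386 189.54004451] [ 0.091326   -0.18090747 -2.90177651] 12.3
```

View pics/b_s.png

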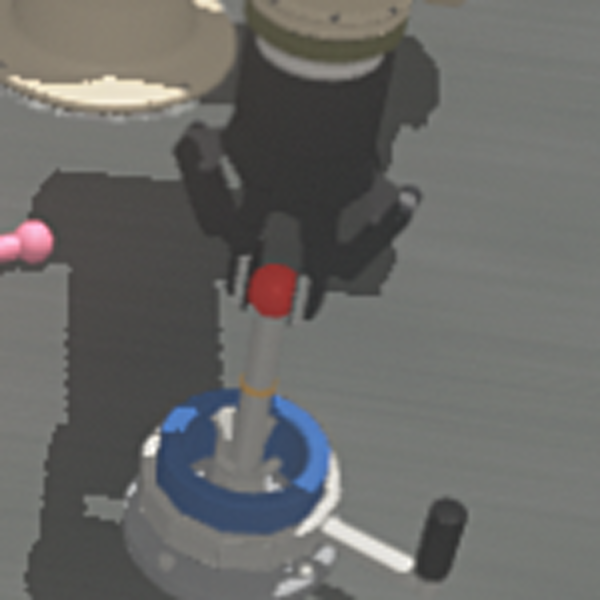

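View pics/b_w.png

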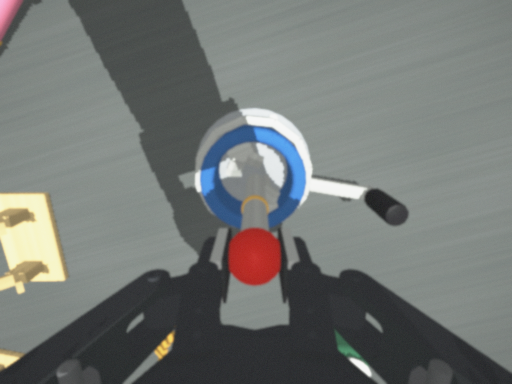

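The pin goes into the well freely with no contact force. I'll lower slowly to feel the floor.

drive_tool(gripper=[0.25,0.25,0.25,0.25,0.25,0.25], dp=[[0,0,0.01],[0,0,0.02],[0,0,0.03],[0,0,0.04],[0,0,0.045],[0,0,0.045]], twist=[0,0,0,0,0,0])

```text
time_s: 13.05
eef_pos: [553.5, 150.6, 180.1]
ee_rot: [-0.0, 0.144, 0.99, -0.0]
force: [-0.3, -1.4, -3.0]
grip_width: 0.302
```

drive_tool(gripper=[0.25,0.25,0.25,0.25], dp=[[0,0,0.006],[0,0,0.012],[0,0,0.015],[0,0,0.015]], twist=[0,0,0,0])

```text
time_s: 13.45
eef_pos: [553.5, 150.6, 177.2]
ee_rot: [-0.0, 0.144, 0.99, -0.0]
force: [0.0, -0.5, -3.7]
grip_width: 0.304
```

drive_tool(gripper=[0.25,0.25,0.25,0.25], dp=[[0,0,0.005],[0,0,0.01],[0,0,0.01],[0,0,0.01]], twist=[0,0,0,0])

```text
time_s: 13.85
eef_pos: [553.8, 150.6, 175.9]
ee_rot: [0.001, 0.144, 0.99, 0.0]
force: [-0.1, -0.0, 3.0]
grip_width: 0.305
```

drive_tool(gripper=[0.25,0.25,0.25,0.25], dp=[[0,0,0.005],[0,0,0.01],[0,0,0.01],[0,0,0.01]], twist=[0,0,0,0])

```text
time_s: 14.25
eef_pos: [554.6, 150.6, 175.5]
ee_rot: [0.002, 0.144, 0.99, 0.0]
force: [-0.9, -0.7, 13.8]
grip_width: 0.303
```

The point touches at TCP z≈176, so the ball is at about 190 as expected. I'll unload, then open slowly.

drive_tool(gripper=[0.25,0.25,0.32,0.33,0.34,0.34,0.36,0.38,0.42,0.5,0.6,0.6,0.6,0.6], dp=[[0,0,-0.01],[0,0,-0.011],[0,0,-0.011],[0,0,-0.011],[0,0,-0.011],[0,0,-0.011],[0,0,-0.011],[0,0,-0.011],[0,0,-0.011],[0,0,-0.011],[0,0,-0.011],[0,0,-0.011],[0,0,-0.011],[0,0,-0.011]], twist=[0,0,0,0,0,0,0,0,0,0,0,0,0,0])

```text
time_s: 15.65
eef_pos: [553.5, 150.6, 175.5]
ee_rot: [0.0, 0.144, 0.99, -0.0]
force: [0.5, 0.2, 0.1]
grip_width: 0.599
```

```bash
python3 look2.py d
```

```text
0.5992305569406651 [553.52979427 150.6091864  175.50463624] [0.4789147  0.1898229  0.11049701] 15.65
```

View pics/d_s.png

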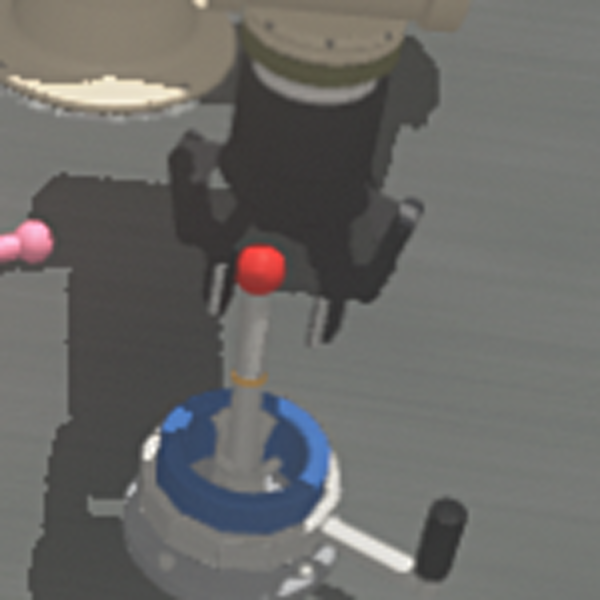

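View pics/d_w.png

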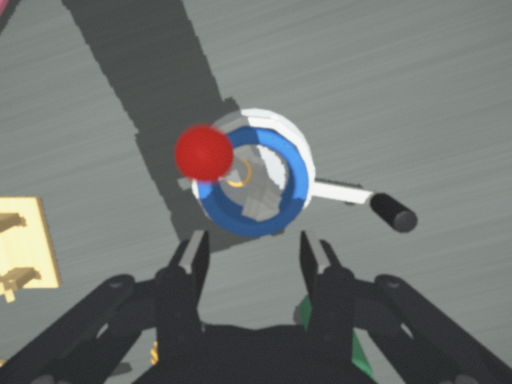

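```bash
python3 - <<'E'
from h import *
s=cap('scene');w=cap('wrist')
def red(c,b):
    x0,y0,x1,y1=b;p=c['pixels'][y0:y1,x0:x1].astype(int);m=((p[...,0]>110)&(p[...,0]-p[...,1]>80)&(p[...,1]<80))
    ys,xs=np.nonzero(m);k=cv2.minEnclosingCircle(np.stack([xs,ys],1).astype(np.float32));return (k[0][0]+x0,k[0][1]+y0),k[1]
a=red(s,(320,145,350,170));b=red(w,(160,110,240,190));print(a,b)
B,e=tri(s,a[0],w,b[0]);print(B,e,'lean',np.degrees(np.arctan2(np.hypot(B[0]-547.5,B[1]-151.8),B[2]-30)))
E
```

```text
((335.17647075653076, 154.58823490142822), 5.710832118988037) ((208.0098991394043, 147.51485061645508), 29.108259201049805)
[494.0253338  144.68741172 176.41536281] 0.4030539702857143 lean 20.22593027112244
```

```bash
python3 - <<'E'
from h import *
s=cap('scene');w=cap('wrist')
print(ctrl.sense()['time_s'])
cv2.imwrite('pics/e_s.png',cv2.resize(s['pixels'][140:220,290:390][:,:,::-1],None,fx=7,fy=7,interpolation=cv2.INTER_CUBIC))
cv2.imwrite('pics/e_w.png',cv2.resize(w['pixels'][100:250,160:330][:,:,::-1],None,fx=4,fy=4,interpolation=cv2.INTER_CUBIC))
E
```

```text
16.0
```

View pics/e_s.png

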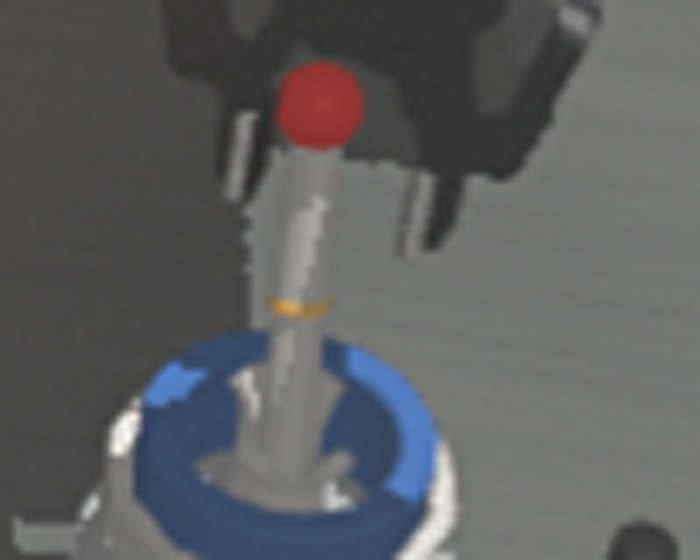

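View pics/e_w.png

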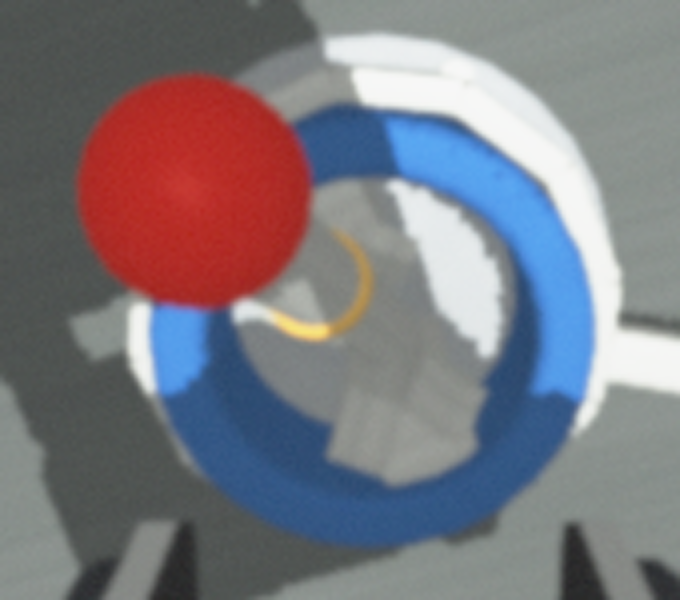

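```bash
python3 - <<'E'
from h import *
s=cap('scene');w=cap('wrist')
B,e=tri(s,(335.9,155),w,(160+195/4,100+190/4));G,e2=tri(s,(332.8,183.2),w,(239.5,170.7))
print(B,e,G,e2,np.linalg.norm(B-G));d=(G-B)/np.linalg.norm(G-B);T=B+160*d;print('tip',T,'lean',np.degrees(np.arccos(-d[2])), np.degrees(np.arctan2(d[1],d[0])))
E
```

```text
[494.30316879 145.7373206  175.96487448] 1.9797028986261234 [523.80392722 149.37749593 112.80212498] 1.1148483741190263 69.8074390646835
tip [561.91947748 154.08067284  31.19463143] lean 25.201753810397086 7.034318210544568
```

Triangulation puts the tip at about (562,154,31) with a 25° lean. By the well's geometry the tip can't sit more than about 14 mm off centre, so this is the "stands loosely" state. I'll raise clear and measure the lever grip.

```bash
python3 - <<'E'
from h import *
w=cap('wrist');s=cap('scene')
cv2.imwrite('pics/g.png',cv2.resize(w['pixels'][150:260,320:440][:,:,::-1],None,fx=5,fy=5,interpolation=cv2.INTER_CUBIC))
print(ctrl.sense()['joints'])
E
```

```text
[ 6.15092031e-02  4.65415566e-01  1.42717844e+00 -1.14530439e-05
  1.24900502e+00 -1.22088294e+00]
```

View pics/g.png

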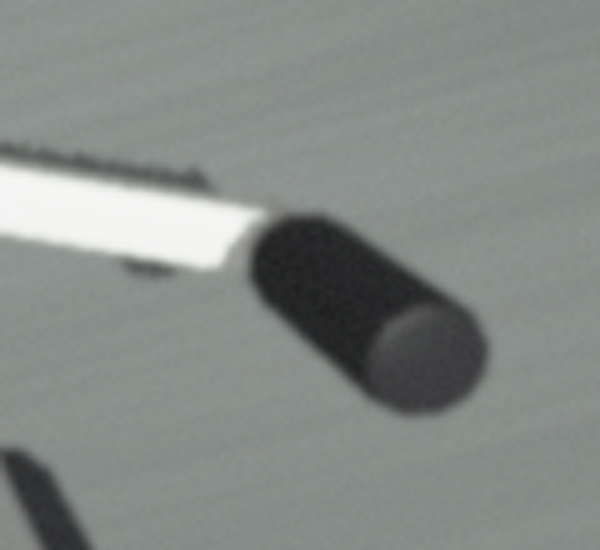

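drive_tool(gripper=[0.6,0.6,0.6,0.6,0.6,0.6,0.6], dp=[[0,0,-0.02],[0,0,-0.08],[0,0,-0.2],[0,0,-0.35],[0,0,-0.48],[0,0,-0.5],[0,0,-0.5]], twist=[0,0,0,0,0,0,0])

```text
time_s: 16.9
eef_pos: [553.6, 150.6, 276.3]
ee_rot: [0.001, 0.144, 0.99, 0.0]
force: [0.0, -0.2, -0.0]
grip_width: 0.605
```

```bash
python3 look2.py f
```

```text
0.6047548922048519 [553.64503061 150.624875   276.31752155] [ 0.03740424 -0.21428595 -0.04951547] 16.9
```

View pics/f_w.png

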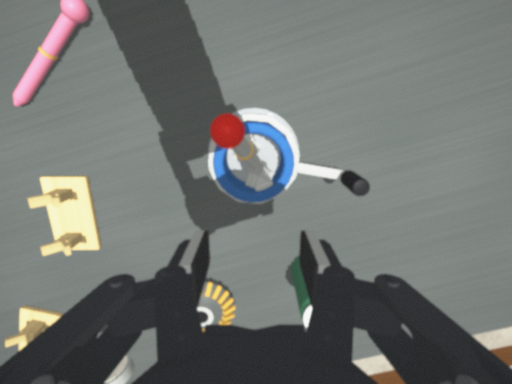

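View pics/f_s.png

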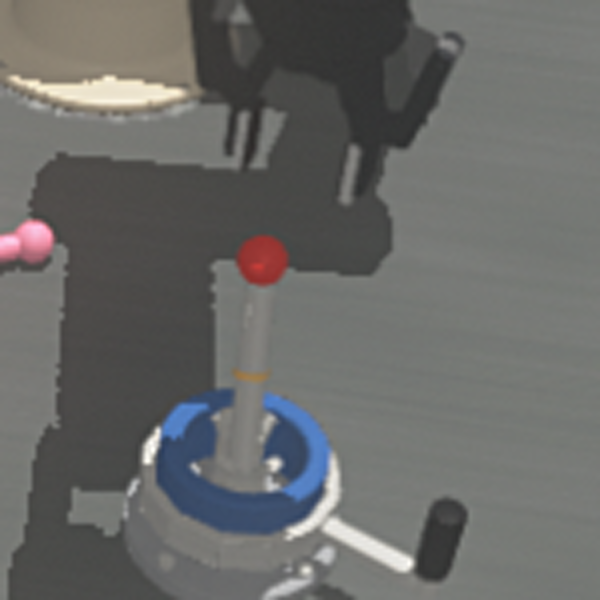

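```bash
python3 - <<'E'
from h import *
w=cap('wrist');w2=dict(w);w2['t']=w['t']+np.array([553.53-553.64,0,175.5-276.3])
a=(405.4,222.0)
t=cap('top')
cv2.imwrite('pics/g2.png',cv2.resize(w['pixels'][150:220,310:400][:,:,::-1],None,fx=6,fy=6,interpolation=cv2.INTER_CUBIC))
P=plane(w2,*a,107);print(P, np.hypot(P[0]-547.5,P[1]-151.8),np.degrees(np.arctan2(P[1]-151.8,P[0]-547.5)))
print(proj(t,P),'top meas 125.2 169.4',proj(w,P))
go([605,267,276],-27)
E
```

```text
[604.39241907 266.97336519 107.        ] 128.4587536734681 63.71191705824362
(np.float64(124.25206289092893), np.float64(168.94283086445552)) top meas 125.2 169.4 (np.float64(360.28849423346855), np.float64(187.1320141317677))
dp [-0.0825  0.6316 -0.0082] mm [-16.5 126.3  -1.6] now [553.2 150.6 274.5] t 17.15 tilt [-1.9e-03 -1.0e-04 -1.0e+00]
y axis yaw 73.47560318977804
twist -0.8836044090024662
```

View pics/g2.png

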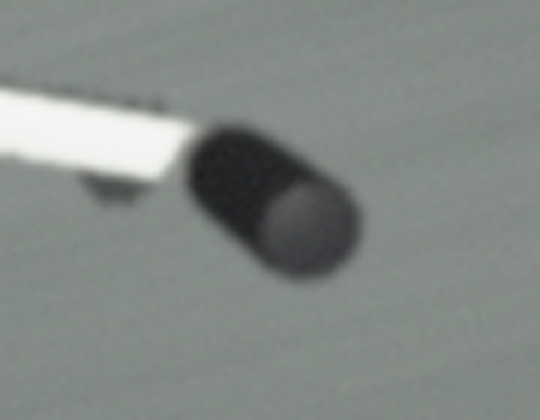

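drive_tool(gripper=[0.5,0.5,0.5,0.5,0.5,0.5,0.5,0.5], dp=[[-0.08,0.1,-0.05],[-0.08,0.2,-0.05],[-0.08,0.3,-0.05],[-0.08,0.4,-0.05],[-0.08,0.5,-0.05],[-0.08,0.6,-0.05],[-0.08,0.63,-0.05],[-0.08,0.63,-0.05]], twist=[0.09,0.18,0.27,0.36,0.45,0.54,0.6,0.6])

```text
time_s: 17.95
eef_pos: [604.6, 267.6, 284.4]
ee_rot: [-0.001, 0.577, 0.817, -0.001]
force: [-0.0, -0.5, -0.2]
grip_width: 0.504
```

drive_tool(gripper=[0.5,0.5,0.5,0.5,0.5,0.5,0.5,0.5], dp=[[0,0,0],[0,0,0],[0,0,0],[0,0,0],[0,0,0],[0,0,0],[0,0,0],[0,0,0]], twist=[0.09,0.18,0.27,0.36,0.45,0.51,0.51,0.51])

```text
time_s: 18.75
eef_pos: [604.7, 266.5, 285.4]
ee_rot: [-0.0, 0.849, 0.528, -0.0]
force: [-0.4, 0.3, -0.8]
grip_width: 0.498
```

```bash
python3 - <<'E'
from h import *
go([604.5,267,66],-26.5);print(ctrl.sense()['joints'])
w=cap('wrist','h_w.png');print(proj(w,[604.5,267,107]))
E
```

```text
dp [ 0.0023 -0.0017  1.0968] mm [  0.5  -0.3 219.4] now [604.7 266.5 285.4] t 18.75 tilt [-3.e-04 -1.e-04 -1.e+00]
y axis yaw -26.209456183769852
twist 0.0032282646247795
[ 2.38171024e-01  6.10630815e-01  9.13013635e-01 -6.45344646e-05
  1.61827270e+00  6.95609250e-01]
(np.float64(254.5528540738598), np.float64(171.18803648300832))
```

View pics/h_w.png

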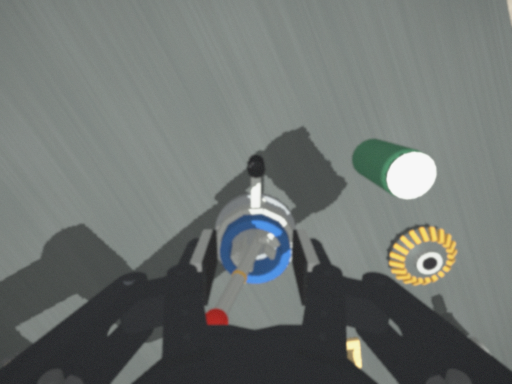

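The wrist view shows the grip at (257,165), between the open fingers, and the predicted point agrees. The oil can is well clear. I'll descend to straddle the grip.

drive_tool(gripper=[0.5,0.5,0.5,0.5,0.5,0.5,0.5,0.5,0.5], dp=[[0,0,0.2],[0,0,0.4],[0,0,0.6],[0,0,0.75],[0,0,0.85],[0,0,0.92],[0,0,1],[0,0,1],[0,0,1]], twist=[0,0,0,0,0,0,0,0,0])

```text
time_s: 19.7
eef_pos: [605.1, 266.9, 86.3]
ee_rot: [0.0, 0.85, 0.527, 0.0]
force: [0.1, -0.6, 0.7]
grip_width: 0.5
```

drive_tool(gripper=[0.5,0.5,0.5], dp=[[0,0,0.05],[0,0,0.1],[0,0,0.1]], twist=[0,0,0])

```text
time_s: 20.0
eef_pos: [603.9, 266.6, 63.8]
ee_rot: [-0.0, 0.85, 0.527, -0.001]
force: [-0.7, -0.0, -0.3]
grip_width: 0.497
```

```bash
python3 look2.py i;python3 - <<'E'
from h import *
s=ctrl.sense();Rt=rot(s['ee_rot']);P=np.array(s['eef_pos']);C=np.array([547.5,151.8,P[2]])
r0=P-C;a0=np.arctan2(r0[1],r0[0]);print('r',np.hypot(*r0[:2]),np.degrees(a0),P)
for k in range(1,12):
    d=np.radians(8*k);Q=C+129.5*np.array([np.cos(a0+d),np.sin(a0+d),0]);v=Rt.T@(Q-P)/200;print(8*k,v.round(3),'tw',round(-8*k/90,3))
E
```

```text
0.49686957690320255 [603.89357616 266.64144035  63.76787973] [-0.70901295 -0.02355959 -0.34386281] 20.0
r 128.57593091921328 63.52704058203474 [604.81598725 266.89408159  65.68334634]
8 [-0.002 -0.09  -0.   ] tw -0.089
16 [-0.02  -0.178 -0.   ] tw -0.178
24 [-0.051 -0.263 -0.   ] tw -0.267
32 [-0.093 -0.343 -0.   ] tw -0.356
40 [-0.146 -0.416 -0.   ] tw -0.444
48 [-0.209 -0.481 -0.   ] tw -0.533
56 [-0.28  -0.537 -0.   ] tw -0.622
64 [-0.358 -0.582 -0.   ] tw -0.711
72 [-0.442 -0.616 -0.   ] tw -0.8
80 [-0.53  -0.638 -0.   ] tw -0.889
88 [-0.62  -0.648 -0.   ] tw -0.978
```

View pics/i_s.png

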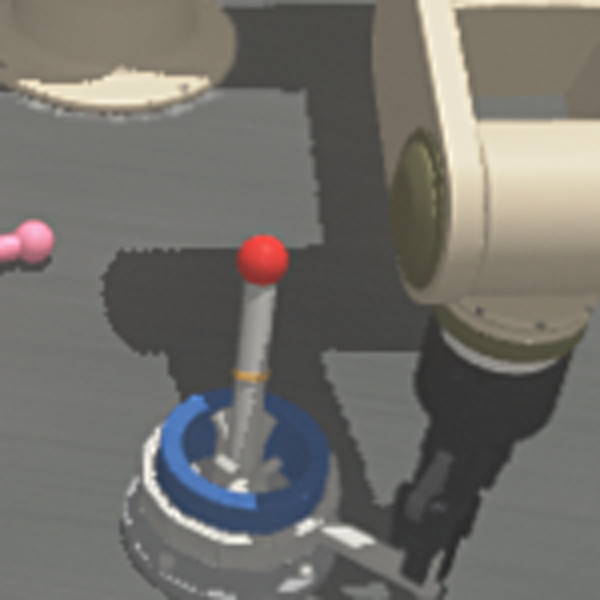

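View pics/i_w.png

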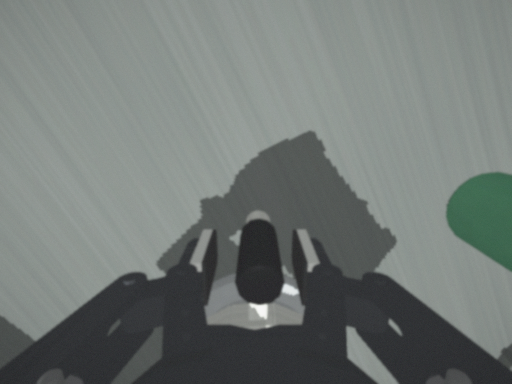

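The grip is centred between the fingers, so I start the swing, counter-clockwise along the arc.

drive_tool(gripper=[0.5,0.5,0.5,0.5,0.5,0.5,0.5,0.5,0.5,0.5,0.5,0.5,0.5,0.5,0.5], dp=[[0,-0.045,0],[-0.002,-0.09,0],[-0.01,-0.134,0],[-0.02,-0.178,0],[-0.035,-0.221,0],[-0.051,-0.263,0],[-0.071,-0.304,0],[-0.093,-0.343,0],[-0.119,-0.38,0],[-0.146,-0.416,0],[-0.177,-0.449,0],[-0.209,-0.481,0],[-0.244,-0.51,0],[-0.28,-0.537,0],[-0.28,-0.537,0]], twist=[-0.044,-0.089,-0.133,-0.178,-0.222,-0.267,-0.311,-0.356,-0.4,-0.444,-0.489,-0.533,-0.578,-0.622,-0.622])

```text
time_s: 21.65
eef_pos: [483.4, 264.4, 66.1]
ee_rot: [0.0, 0.503, 0.864, 0.0]
force: [1.9, 0.5, -0.5]
grip_width: 0.502
```

```bash
python3 look2.py j;python3 - <<'E'
from h import *
s=ctrl.sense();Rt=rot(s['ee_rot']);P=np.array(s['eef_pos']);C=np.array([547.5,151.8,P[2]])
r0=P-C;a0=np.arctan2(r0[1],r0[0]);print('r',np.hypot(*r0[:2]),np.degrees(a0),P,'x yaw',np.degrees(np.arctan2(Rt[1,0],Rt[0,0])))
for k in range(1,13):
    d=np.radians(2*k);Q=C+129.5*np.array([np.cos(a0+d),np.sin(a0+d),0]);v=Rt.T@(Q-P)/200;print(2*k,v.round(3),'tw',round(-2*k/90,3))
E
```

```text
0.5015732052781521 [483.408572   264.39484133  66.08397872] [ 1.89366335  0.49430615 -0.46925391] 21.65
r 129.49023779933495 119.3563049475281 [484.01880894 264.66212858  65.7782839 ] x yaw 119.46097101852536
2 [-0.    -0.023 -0.   ] tw -0.022
4 [-0.001 -0.045 -0.   ] tw -0.044
6 [-0.003 -0.068 -0.   ] tw -0.067
8 [-0.006 -0.09  -0.   ] tw -0.089
10 [-0.01  -0.112 -0.   ] tw -0.111
12 [-0.014 -0.135 -0.   ] tw -0.133
14 [-0.019 -0.157 -0.   ] tw -0.156
16 [-0.025 -0.179 -0.   ] tw -0.178
18 [-0.031 -0.2   -0.   ] tw -0.2
20 [-0.039 -0.222 -0.   ] tw -0.222
22 [-0.047 -0.243 -0.   ] tw -0.244
24 [-0.055 -0.263 -0.   ] tw -0.267
```

View pics/j_s.png

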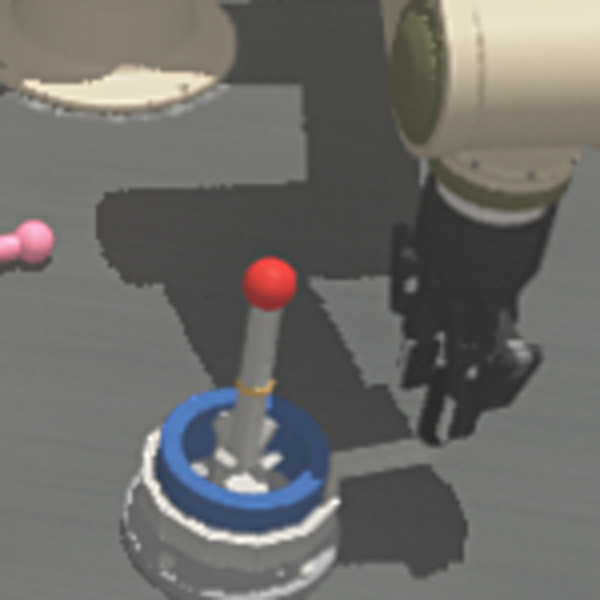

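View pics/j_w.png

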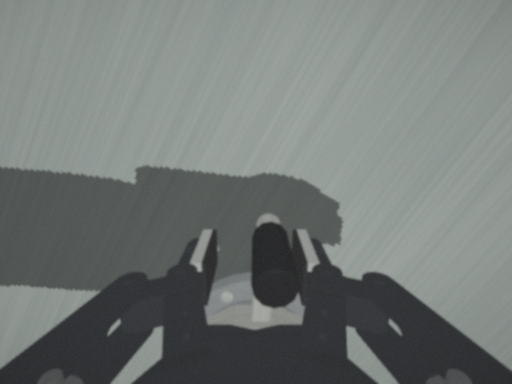

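The lever follows and the pin is righting itself. I continue in smaller steps.

drive_tool(gripper=[0.5,0.5,0.5,0.5,0.5,0.5], dp=[[0,-0.023,0],[-0.001,-0.045,0],[-0.003,-0.068,0],[-0.006,-0.09,0],[-0.01,-0.112,0],[-0.01,-0.112,0]], twist=[-0.022,-0.044,-0.067,-0.089,-0.111,-0.111])

```text
time_s: 22.4
eef_pos: [465.3, 251.7, 65.6]
ee_rot: [0.0, 0.427, 0.904, 0.0]
force: [1.1, -0.2, -1.2]
grip_width: 0.5
```

drive_tool(gripper=[0.5,0.5,0.5,0.5], dp=[[0,-0.02,0],[-0.001,-0.035,0],[-0.002,-0.045,0],[-0.002,-0.045,0]], twist=[-0.02,-0.035,-0.044,-0.044])

```text
time_s: 22.8
eef_pos: [458.4, 245.7, 65.6]
ee_rot: [0.0, 0.395, 0.919, 0.0]
force: [0.4, 0.6, 0.2]
grip_width: 0.5
```

drive_tool(gripper=[0.5,0.5,0.5,0.5], dp=[[0,-0.02,0],[-0.001,-0.035,0],[-0.002,-0.045,0],[-0.002,-0.045,0]], twist=[-0.02,-0.035,-0.044,-0.044])

```text
time_s: 23.2
eef_pos: [451.9, 239.1, 65.5]
ee_rot: [-0.0, 0.363, 0.932, -0.0]
force: [0.1, 0.3, 0.4]
grip_width: 0.495
```

```bash
python3 look2.py k
```

```text
0.4950279114908491 [451.94490994 239.05820227  65.49333123] [0.05071952 0.27617513 0.3904283 ] 23.2
```

View pics/k_s.png

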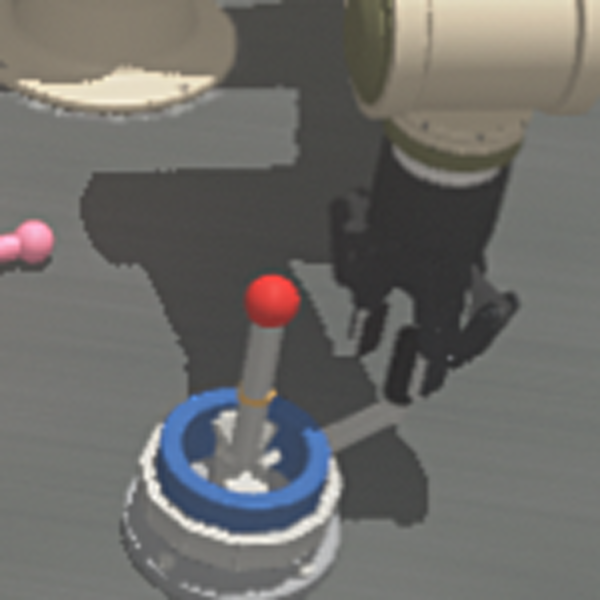

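View pics/k_w.png

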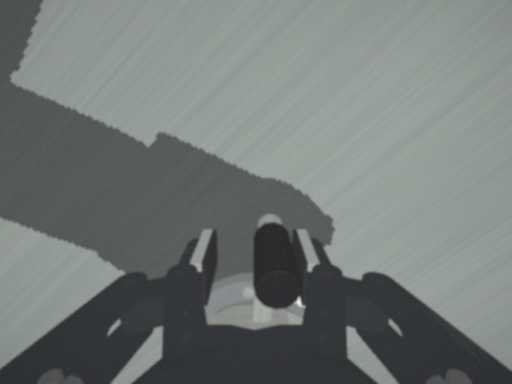

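drive_tool(gripper=[0.5,0.5,0.5,0.5], dp=[[0,-0.015,0],[-0.001,-0.03,0],[-0.002,-0.035,0],[-0.002,-0.035,0]], twist=[-0.015,-0.03,-0.034,-0.034])

```text
time_s: 23.75
eef_pos: [447.4, 233.7, 65.4]
ee_rot: [-0.0, 0.338, 0.941, -0.0]
force: [0.7, 1.5, -0.8]
grip_width: 0.499
```

drive_tool(gripper=[0.5,0.5,0.5,0.5], dp=[[0,-0.015,0],[-0.001,-0.025,0],[-0.001,-0.025,0],[-0.001,-0.025,0]], twist=[-0.015,-0.024,-0.024,-0.024])

```text
time_s: 24.15
eef_pos: [444.5, 229.7, 65.5]
ee_rot: [-0.0, 0.32, 0.947, -0.0]
force: [-0.8, 1.8, -0.6]
grip_width: 0.501
```

```bash
python3 look2.py l
```

```text
0.5005390932586682 [444.53147253 229.65716015  65.52258153] [-0.84329115  1.84831823 -0.55899837] 24.15
```

View pics/l_s.png

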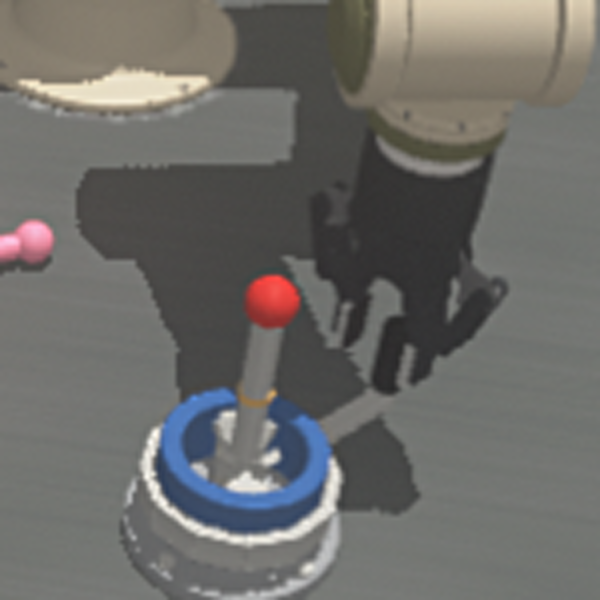

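View pics/l_w.png

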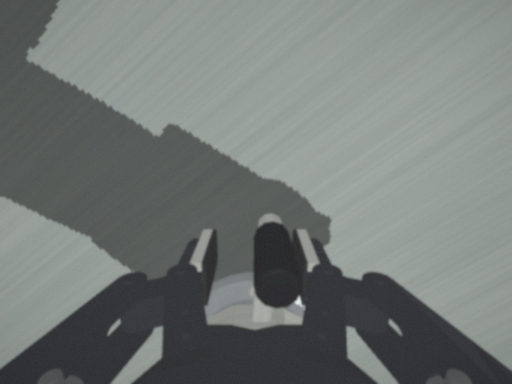

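drive_tool(gripper=[0.5,0.5,0.5,0.5], dp=[[0,-0.015,0],[-0.001,-0.025,0],[-0.001,-0.025,0],[-0.001,-0.025,0]], twist=[-0.015,-0.024,-0.024,-0.024])

```text
time_s: 24.7
eef_pos: [441.8, 225.8, 65.5]
ee_rot: [0.0, 0.302, 0.953, 0.0]
force: [0.1, 4.5, -1.4]
grip_width: 0.495
```

```bash
cat > chk.py <<'E'
from h import *
s=cap('scene');t=cap('top');w=cap('wrist');st=ctrl.sense();print(st['force'],st['eef_pos'],st['wrist_torque'])
print('upright pred',proj(s,[547.5,151.8,190]),proj(t,[547.5,151.8,190]))
def red(c,b):
    x0,y0,x1,y1=b;p=c['pixels'][y0:y1,x0:x1].astype(int);m=((p[...,0]>110)&(p[...,0]-p[...,1]>80)&(p[...,1]<80))
    ys,xs=np.nonzero(m)
    if len(xs)<5:return None
    k=cv2.minEnclosingCircle(np.stack([xs,ys],1).astype(np.float32));return (k[0][0]+x0,k[0][1]+y0),k[1]
a=red(s,(320,140,365,185));b=red(t,(150,160,230,250));print(a,b)
if a and b:print(tri(s,a[0],t,b[0]))
cv2.imwrite('pics/chk_t.png',cv2.resize(t['pixels'][120:270,90:240][:,:,::-1],None,fx=4,fy=4,interpolation=cv2.INTER_CUBIC))
E
python3 chk.py
```

```text
[ 0.95255352  5.50257026 -0.46989519] [441.82428706 225.77921815  65.51930489] [ 0.69921528 -0.01199191  0.06845467]
upright pred (np.float64(337.53637551547877), np.float64(165.0328574153781)) (np.float64(164.67485390772578), np.float64(191.2118684265099))
((337.68181800842285, 164.5), 6.493898391723633) ((164.63793087005615, 191.7758617401123), 7.690799236297607)
(array([546.32929519, 151.8109247 , 190.56737361]), np.float64(0.3273207034451576))
```

View pics/chk_t.png

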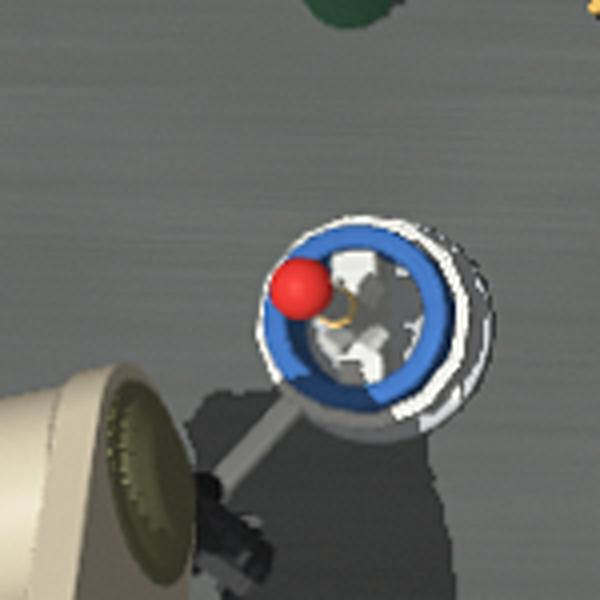

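The ball now measures (546.3,151.8,190.6), so the pin is upright on the chuck's axis, and the resistance is rising. I'll press on to the stop.

drive_tool(gripper=[0.5,0.5,0.5,0.5], dp=[[0,-0.01,0],[0,-0.02,0],[0,-0.02,0],[0,-0.02,0]], twist=[-0.01,-0.018,-0.018,-0.018])

```text
time_s: 25.25
eef_pos: [439.6, 222.6, 65.5]
ee_rot: [0.0, 0.288, 0.958, 0.0]
force: [0.6, 4.3, -1.2]
grip_width: 0.501
```

drive_tool(gripper=[0.5,0.5,0.5,0.5], dp=[[0,-0.01,0],[0,-0.02,0],[0,-0.02,0],[0,-0.02,0]], twist=[-0.01,-0.01,-0.01,-0.01])

```text
time_s: 25.65
eef_pos: [438.1, 220.3, 65.6]
ee_rot: [0.001, 0.281, 0.96, 0.002]
force: [5.5, 14.4, -6.6]
grip_width: 0.5
```

drive_tool(gripper=[0.5,0.5,0.5,0.5], dp=[[0,-0.01,0],[0,-0.015,0],[0,-0.015,0],[0,-0.015,0]], twist=[0,0,0,0])

```text
time_s: 26.05
eef_pos: [438.0, 220.0, 65.6]
ee_rot: [0.002, 0.281, 0.96, 0.005]
force: [15.1, 33.4, -18.0]
grip_width: 0.502
```

```bash
python3 chk.py;python3 look2.py m
```

```text
[ 15.50919521  32.80777998 -17.24458612] [438.04124195 220.05045705  65.58066291] [ 4.63849922 -1.91870088  0.14450903]
upright pred (np.float64(337.53637551547877), np.float64(165.0328574153781)) (np.float64(164.67485390772578), np.float64(191.2118684265099))
((337.75, 164.75), 6.373874664306641) ((164.5, 191.7857151031494), 7.635275840759277)
(array([546.39191541, 152.14577367, 189.96014801]), np.float64(0.14505087960449795))
0.5002120492881044 [438.04124195 220.05045705  65.58066291] [ 15.50919521  32.80777998 -17.24458612] 26.2
```

View pics/m_w.png

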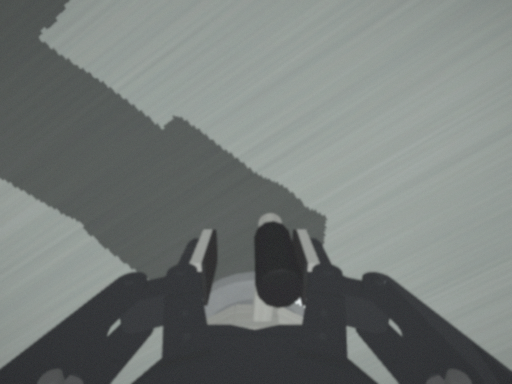

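The lever is firmly against the stop (36 N, no further travel). I'll back off to the middle of the gap, raise straight up and look.

drive_tool(gripper=[0.5,0.5,0.5,0.6,0.6,0.6], dp=[[0,0.03,0],[0,0.06,0],[0,0.08,0],[0,0.08,0],[0,0.08,0],[0,0.08,0]], twist=[0,0,0,0,0,0])

```text
time_s: 26.95
eef_pos: [444.3, 229.9, 65.4]
ee_rot: [-0.0, 0.281, 0.96, 0.0]
force: [1.8, 2.6, -1.9]
grip_width: 0.602
```

```bash
python3 look2.py n
```

```text
0.6023891643525825 [444.25271247 229.88013107  65.3727372 ] [ 1.8164643   2.63578085 -1.93754126] 26.95
```

View pics/n_w.png

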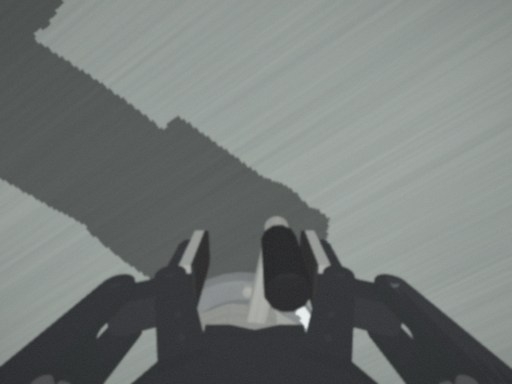

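Backing off 11 mm, the grip still sits near the trailing finger, so the lever has sprung back a little from the over-press. I'll back off further and see whether it stays.

drive_tool(gripper=[0.6,0.6,0.6,0.6], dp=[[0,0.02,0],[0,0.04,0],[0,0.05,0],[0,0.05,0]], twist=[0,0,0,0])

```text
time_s: 27.5
eef_pos: [449.8, 238.6, 65.5]
ee_rot: [-0.0, 0.281, 0.96, -0.0]
force: [-0.2, 0.2, -0.4]
grip_width: 0.598
```

```bash
python3 look2.py o; python3 chk.py
```

```text
0.5979302910219473 [449.7940432  238.63278234  65.45479613] [-0.22222344  0.18326354 -0.44172775] 27.5
[-0.41660326 -0.75506758 -0.12698846] [449.66359321 238.36986648  65.48911374] [ 0.06185127 -0.00766144  0.00812765]
upright pred (np.float64(337.53637551547877), np.float64(165.0328574153781)) (np.float64(164.67485390772578), np.float64(191.2118684265099))
((337.68181800842285, 164.5), 6.493898391723633) ((164.63793087005615, 191.7758617401123), 7.690799236297607)
(array([546.32929519, 151.8109247 , 190.56737361]), np.float64(0.3273207034451576))
```

View pics/o_w.png

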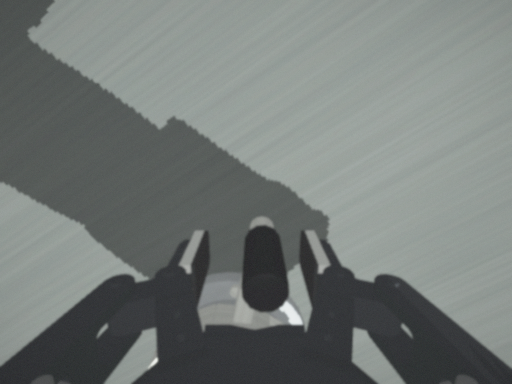

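View pics/o_t.png

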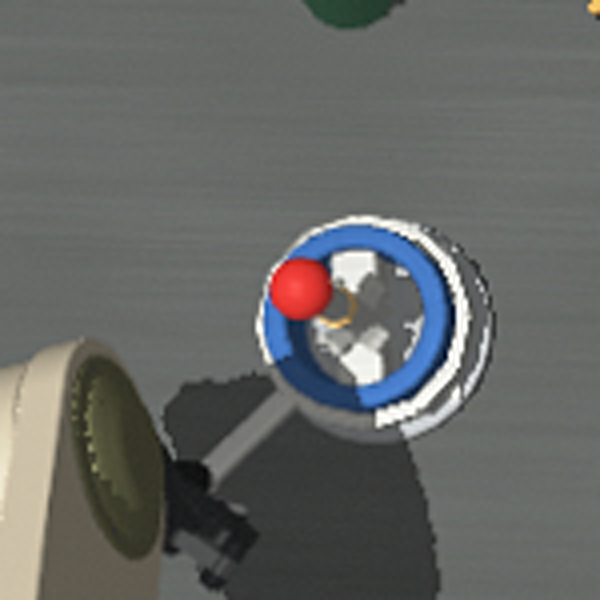

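The force is now zero, the grip stands free in mid-gap and the pin is still upright. I'll raise clear.

drive_tool(gripper=[0.6,0.6,0.6,0.6,0.6,0.6,0.6,0.6], dp=[[0,0,-0.05],[0,0,-0.15],[0,0,-0.3],[0,0,-0.5],[0,0,-0.7],[0,0,-0.9],[0,0,-0.95],[0,0,-0.95]], twist=[0,0,0,0,0,0,0,0])

```text
time_s: 28.6
eef_pos: [450.1, 238.5, 257.2]
ee_rot: [0.001, 0.281, 0.96, 0.001]
force: [0.6, -0.1, -1.9]
grip_width: 0.6
```

```bash
python3 look2.py p; python3 chk.py; python3 - <<'E'
from h import *
t=cap('top','fin_t.png');w=cap('wrist');s=cap('scene')
cv2.imwrite('pics/pw.png',cv2.resize(s['pixels'][140:230,290:390][:,:,::-1],None,fx=6,fy=6,interpolation=cv2.INTER_CUBIC))
E
```

```text
0.5995342056455817 [450.06479133 238.53494794 257.19366885] [ 0.6310475  -0.0563851  -1.89350994] 28.6
[-0.09384997 -0.11203421  0.65455673] [449.36915408 238.31020992 254.34897497] [-0.00190595 -0.04164403 -0.00390798]
upright pred (np.float64(337.53637551547877), np.float64(165.0328574153781)) (np.float64(164.67485390772578), np.float64(191.2118684265099))
((337.3571434020996, 164.6428565979004), 6.367268085479736) ((164.67647075653076, 191.6176471710205), 7.570416450500488)
(array([546.68762875, 151.45210896, 190.44138824]), np.float64(0.33571899709403297))
```

View pics/p_w.png

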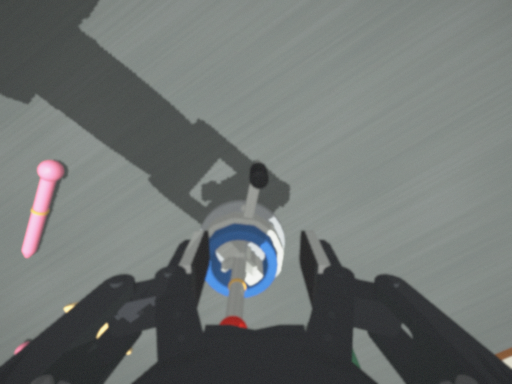

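View pics/pw.png

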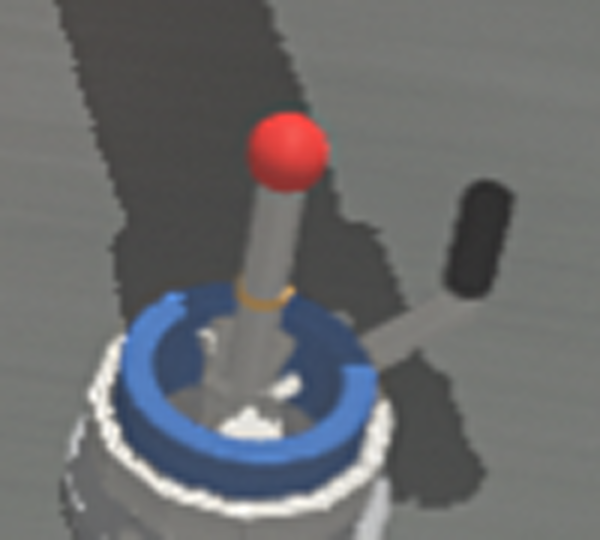

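View pics/fin_t.png

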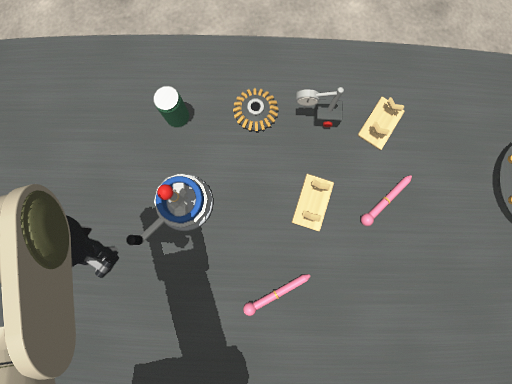

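```bash
python3 - <<'E'
from h import *
s=cap('scene');t=cap('top')
for P in (plane(s,290+488/6,140+194/6,107),plane(t,132.5,240,107)):
    d=P[:2]-[547.5,151.8];print(P,np.hypot(*d),np.degrees(np.arctan2(d[1],d[0])))
cv2.imwrite('pics/q.png',cv2.resize(t['pixels'][165:260,110:225][:,:,::-1],None,fx=6,fy=6,interpolation=cv2.INTER_CUBIC))
E
```

```text
[456.76020524 242.38117997 107.        ] 128.21333985693408 135.050120816792
[452.61948393 236.66444682 107.        ] 127.29605910146302 138.18943907825408
```

View pics/q.png

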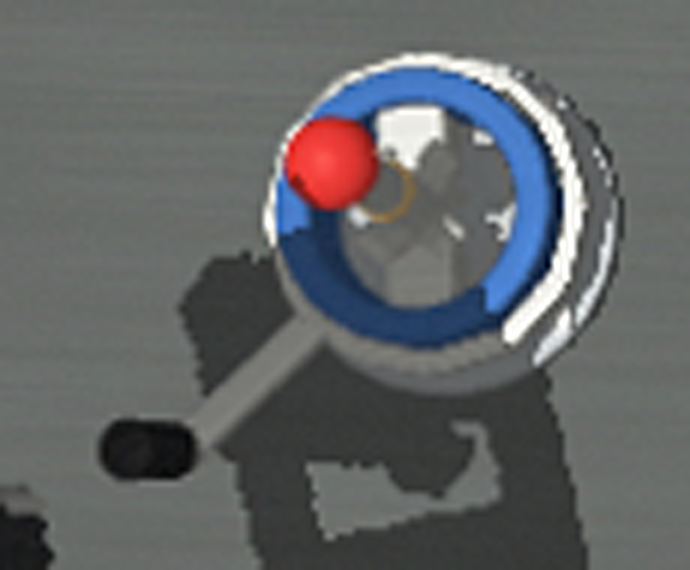

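The lever has turned about 73° (1.25–1.3 rad) and stays put. The pin is upright, and the gear, can and indicator are where they were. I'm handing in.

```bash
python3 -c "
from rig import job
print(job.finish_job())"
```

```text
the job is handed in; nothing more can be done
None
```

The pin is standing clamped in the chuck, and I handed the job in at about 29 s of the 70 s allowed; no verdict was reported. I lifted the pin level by the red ball, slackened to about 28.5 mm so it swung down, and gripped it again. I then lowered it until the point touched the floor, let go, and swung the lever counter-clockwise to its stop.

**Last checks:**
- **Pin:** the ball measured (546.7, 151.5, 190.4) against the chuck axis at about (547.5, 151.8) and an expected height of 190. That puts it upright within about 1°.
- **Lever:** it stands at about 135–138° against 63.5° at the start, so it turned about 1.25–1.3 rad and stayed there.
- **Surroundings:** the robot is clear of everything, and the gear, oil can and indicator look unmoved.

**Less certain or not as expected:**
- **Lean after release:** before clamping, the pin leaned about 25° with its point about 14 mm off centre. That is near the step 3 limits (about 31° and 15 mm) but inside them by my measurement.
- **Lever over-press:** I pressed the lever with about 36 N, and it sprang back roughly 0.1 rad when I let go.
- **Clamping force:** I did not measure it. I judged it from the hard stop and from the pin staying upright.

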